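Stand a gate hinge pin up in the fingers and clamp it in the vise

TASK

Pick the gate hinge pin up off the bench by its round pin, and push its square foot against the upright face of the angle-iron stop so that the part turns within the fingers until it hangs upright, foot down. Then stand it by its foot flat on the bed of the vise, pin pointing straight up and foot square to the jaws and well between them, let go, and push the moving jaw until the foot is clamped snugly between both jaws. Leave the pipe stub, the loose nut and the red tube offcut where they are.

Things in the scene. Friction and masses are not known exactly. Their poses are not given: they have to be found in the camera images.
- hinge_pin: loose gate hinge pin, plain steel, about 0.4 kg, lying flat: square foot block 30 x 30 mm, 50 mm long, then a round pin 18 mm thick, 70 mm long. Origin: centre of the foot's square end. +x runs along the axis from foot to pin (up when it stands on its foot); y, z square to the block's sides. Lying, the axis is 15 mm above the bench and the pin's underside 6 mm
- pin_end (a point): centre of the round pin's free end, 120 mm from the foot. A light grip (20 N) on the pin lets the part turn between the fingers when its foot is pushed with some newtons; a firm grip (40 N and more) carries it with little droop. Centre of mass 42 mm from the foot: standing, it settles upright from a lean under 0.25 rad. Mass and friction vary
- stop: stop of angle iron fixed to the bench: upright leg 120 mm long, 45 mm tall, 6 mm thick, the other leg flat on the bench behind it. Origin: middle of the foot of its free upright face, at bench height. +x points into the stop (the free side is -x), y runs along the face, z up
- vise: push-to-close bench vise, dark steel, fixed to the bench. Origin at bench height, 35 mm before the fixed jaw's face. +x points from moving to fixed jaw, y runs along the jaws. Flat bed 30 mm above the bench, 100 mm wide, from x = -150 to 110 mm; foot flange 160 mm wide, below 20 mm. Jaws 100 mm wide, tops 75 mm above the bench
- jaw_fixed (a point): foot of the fixed jaw's face, in the middle of its width, on the bed (30 mm above the bench), at x = 35 mm of the vise; axes as the vise. The jaw is 40 mm thick, beyond it in +x
- jaw (a joint): travel of the vise's moving jaw towards the fixed jaw, m: 0 fully open (75 mm between the jaw faces), growing as it closes, opening = 75 mm - travel, at most 60 mm of travel. It slides stiffly, needs about 5 N, and stays where it is left; pushed against a part with 10 to 20 N it clamps, and holds by friction
- jaw_back (a point): middle of the moving jaw's back, 61 mm above the bench, axes as the vise: push here along the vise's +x to close the jaw. It moves with the jaw, which is 45 mm thick (its face is at x = -40 mm + travel of the vise). Behind it is only the flat bed
- pipe_stub: bystander: short copper-brown pipe ring standing on end, 48 mm across, 60 mm tall, origin under its centre; not to be disturbed
- tube_offcut: bystander: red-painted square tube offcut lying flat, 160 x 30 x 30 mm along its x, origin under its centre; not to be disturbed
- nut: bystander: large loose steel nut, about 30 mm across, 16 mm tall, origin under its centre; not to be disturbed
Not all that is in view belongs to the job. There is more than one size of the hinge_pin; the one meant has the size given above. Leave any orange look-alike of the stop alone.

How it is judged:
By the outcome, as a careful person would: the job done as asked, in the order asked, and still so for the second after the job is handed in, with the robot touching nothing.
It also fails if it takes over 72 s, if anything falls off the work surface, if the arm or the gripper's body presses on something with over 40 N, if the wrist force passes 120 N, or if a joint passes its speed limit or range.

ROBOT

A 6-joint arm with a two-finger parallel gripper is mounted at the origin on the work surface. World frame = base frame: x ahead of the robot, y to its left, z up, the work surface at z = 0. Lengths are in m, angles in rad, forces in N, time in s.
With the tool pointing down it reaches from about 0.25 to 0.725 m from the base axis. Payload 4 kg.
Tool frame: the origin (TCP) lies between the finger pads; the fingertips stand 8 mm ahead of it and the grasp point (between the pads) lies 11 mm behind it (bot.tip_reach is the distance from the TCP to the fingertips, in m); z points along the fingers, y is the line along which they close (so a half turn about z gives the same grasp; the last joint's range is limited). The gripper opens to 85 mm and grips with 20 to 120 N. Pads are 22 mm wide; open, the fingers measure 114 mm over their backs; the gripper's body (76 mm by 85 mm) begins 54 mm behind the grasp point. The pads swing forward as they close: fully open they stand 13 mm farther back than shut.
Start: joints at [1.201, 0.241, 0.005, 1.335, 0, 1.571], TCP at [0.181, 0.466, 0.212] pointing down, gripper open.
Joint ranges: [-2.72, 2.72], [-1.05, 1.87], [-1.09, 1.28], [-1.99, 2.15], [-1.42, 1.44], [-3.14, 3.14]. Speed limits (rad/s): [2.79, 2.79, 3.14, 3.14, 3.14, 3.14].

INTERFACE

Orientations are given as a unit quaternion [x, y, z, w].
In Python, from workcell import bot gives the robot as it stands.
- The arm moves only by the tool move_arm, never from a script. Its argument "deltas" is a list of rows, each a list of 7 numbers: the opening, from 0 (shut) to 1 (fully open), then the shift along the tool's x, y, z in mm, then the turn, a rotation vector about the tool's x, y, z in degrees. In form: [[gripper, tx, ty, tz, ax, ay, az], ...]. A call has 1 to 10 rows; each row shifts and turns the commanded pose from where the row before left it, along the tool's axes as they then stand; what a row does not reach is not made up. A row lasts 1/12 s, in which the tool goes at most 41.7 mm and 7.16 degrees, less where a joint would pass 70% of its speed; a pose out of reach is approached as far as the arm can. A call is refused whole if a number of a shift passes 41.7 or a number of a turn 7.16, either way. A call with a gripper value outside its range is refused whole. The fingers move at their own pace and stop on an object; the grip force is fixed at half the most. Time passes only in rows, so rows that do not move let the fingers close. It gives the time, the measured TCP pose, the force, the opening and the grip force at its end, in the units of the state.
- bot.get_obs(): the state, without advancing time (a new reading comes with each control period).
- bot.camera(name): name is "scene" or "top" or "wrist"; returns the picture (480x640x3 uint8, blue, green, red); there is no depth.
- bot.calibration(name): a dict with "K" (3x3 intrinsics, pixels), "position" and "orientation" of the camera in the world. Camera axes: x right, y down, z forward; pixel columns grow to the right and rows downward; lengths in m; the calibration is good to about 2 mm. A picture is of the moment at which its call begins: read the wrist's pose just before it. calibration takes no time and is no camera call; for the wrist camera it gives the pose at the moment of the call.
- bot.job_done(): hands the job in; it is judged then, once.
Trained networks look in the newest picture that a camera, given by its name, has taken for a name from the list of things; names that differ only in an ending like _2 or _b are one class to them, and where a whole thing is asked for, a point or a joint stands for the part that bears it (a point fixed in the world has none). Each returns a list of dicts, best first, with "conf" (0 to 1); they miss things now and then, are a little off and sometimes report something else, mostly with a low value. They report only what shows in the picture. A call takes as long as a camera call. They do not tell look-alikes from the thing itself.
- bot.outline_of(query, camera): "pixels" (480x640 bool, what is visible of it) and "rect" ([left, top, width, height] in pixels, round what is visible of it).
The state is a dict: "clock": time; "joint_pos": joint angles; "joint_vel": joint speeds; "tau": joint torques, N m; "eef_pos": TCP position; "tool_rot": TCP orientation; "ft_force": force on the tool from outside, world axes, zero at the start; "ft_torque": the same for the moment, N m; "grip_width": finger opening in m; "grasp_force": force on a finger pad.
Only numpy, scipy, OpenCV 4.12 (cv2) and the standard library are available. Lean on these libraries where they do the work, as an engineer would, in place of code of your own. Each camera call takes 0.05 s, during which the arm holds its last target. There are 200 camera calls.

## Working session

There is one attempt and no reset: what is moved stays moved. The work goes in short steps, Python scripts to look and compute and a tool call to move; the robot and the scene stay as the last step left them, time stands still between calls to the robot, and variables do not carry over. Pictures are saved under pics/ and viewed, at most 10 in all, crops included, and the job is handed in when it is done.

Besides the shell and the picture viewer there is one more tool, called after "Call:" as name(argument=value, ...), one argument or row to a line, values as JSON. move_arm: Moves the arm, as the interface text tells. Its arguments: {"type":"object","properties":{"deltas":{"type":"array","items":{"type":"array","items":{"type":"number"}}}},"required":["deltas"]}

```bash
mkdir -p pics; ls
cat > h.py <<'E'
import numpy as np, cv2
from scipy.spatial.transform import Rotation as R
from workcell import bot
def ray(cam,px,z,cal=None):
    c=cal or bot.calibration(cam); K=np.array(c["K"]); 
    px=np.atleast_2d(np.array(px,float)); d=np.c_[px,np.ones(len(px))]@np.linalg.inv(K).T
    d=R.from_quat(c["orientation"]).apply(d); p=np.array(c["position"])
    return p+d*((z-p[2])/d[:,2])[:,None]
def proj(cam,P,cal=None):
    c=cal or bot.calibration(cam); K=np.array(c["K"])
    q=R.from_quat(c["orientation"]).inv().apply(np.atleast_2d(P)-np.array(c["position"]))@K.T
    return q[:,:2]/q[:,2:]
def corners(mask):
    cs,_=cv2.findContours(mask.astype(np.uint8),cv2.RETR_EXTERNAL,cv2.CHAIN_APPROX_NONE)
    return max(cs,key=cv2.contourArea)
E
python3 - <<'E'
from h import *
for n in("top","scene"):
    im=bot.camera(n); cv2.imwrite(f"pics/{n}0.png",im)
    print(n,np.round(bot.calibration(n)["position"],3))
    for q in("hinge_pin","stop","vise","jaw","pipe_stub","tube_offcut","nut"):
        for r in bot.outline_of(q,n)[:4]:
            c=corners(r["pixels"]); b=cv2.minAreaRect(c)
            print(n,q,round(r["conf"],2),r["rect"],np.round(b[0]),np.round(b[1]),np.round(b[2]),np.round(ray(n,b[0],0.015)[0],3))
E
```

```text
pics
top [0.461 0.004 1.009]
top hinge_pin 0.97 [472.2, 135.5, 27.4, 46.8] [484. 157.] [49. 16.] 68.0 [ 0.658 -0.262  0.015]
top hinge_pin 0.96 [460.2, 208.7, 58.1, 62.9] [492. 242.] [74. 22.] 50.0 [ 0.516 -0.27   0.015]
top stop 0.59 [293.3, 148.2, 76.5, 36.7] [331. 165.] [73. 30.] 6.0 [ 0.649 -0.005  0.015]
top vise 0.66 [125.6, 138.5, 109.7, 163.3] [189. 219.] [162.  97.] 78.0 [0.561 0.234 0.015]
top jaw 0.62 [151.1, 221.9, 73.7, 40.3] [186. 241.] [31. 68.] 77.0 [0.522 0.237 0.015]
top pipe_stub 0.82 [376.6, 84.5, 30.8, 42.1] [389. 103.] [29. 38.] 14.0 [ 0.752 -0.104  0.015]
top tube_offcut 0.63 [265.1, 65.1, 24.3, 97.5] [277. 113.] [20. 98.] 4.0 [0.738 0.086 0.015]
top tube_offcut 0.25 [127.7, 138.2, 109.7, 166.5] [189. 219.] [162.  96.] 78.0 [0.56  0.233 0.015]
top tube_offcut 0.25 [339.8, 322.0, 18.1, 16.9] [350. 328.] [19. 19.] 90.0 [ 0.376 -0.034  0.015]
top tube_offcut 0.2 [460.0, 212.3, 60.1, 59.6] [492. 242.] [75. 22.] 49.0 [ 0.517 -0.27   0.015]
top nut 0.86 [341.6, 319.5, 16.6, 16.9] [351. 329.] [19. 18.] 45.0 [ 0.376 -0.035  0.015]
top nut 0.44 [130.3, 134.0, 106.2, 172
[... 225 characters left out ...]
[148. 296.] [41. 14.] 90.0 [ 0.665 -0.259  0.015]
scene hinge_pin 0.51 [390.9, 215.3, 109.1, 116.7] [445. 273.] [117. 100.] 84.0 [0.567 0.253 0.015]
scene stop 0.91 [317.1, 169.9, 67.1, 41.3] [351. 190.] [56. 32.] 5.0 [0.335 0.078 0.015]
scene stop 0.61 [265.5, 276.4, 71.0, 47.7] [299. 298.] [71. 40.] 9.0 [ 0.647 -0.002  0.015]
scene vise 0.65 [392.4, 215.2, 107.9, 117.3] [445. 273.] [117. 100.] 84.0 [0.566 0.253 0.015]
scene jaw 0.76 [400.5, 220.9, 63.6, 39.3] [433. 240.] [34. 63.] 85.0 [0.478 0.24  0.015]
scene tube_offcut 0.95 [337.3, 301.0, 26.4, 98.5] [350. 349.] [21. 96.] 6.0 [0.744 0.086 0.015]
scene nut 0.48 [286.3, 193.0, 21.7, 18.5] [298. 202.] [15. 17.] 90.0 [ 0.388 -0.032  0.015]
```

View pics/top0.png

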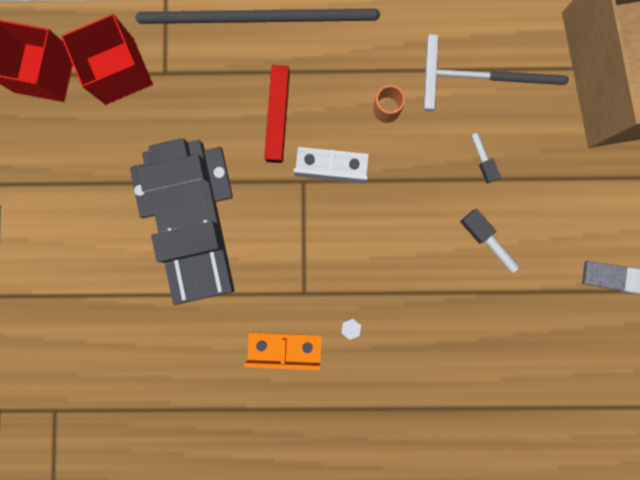

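View pics/scene0.png

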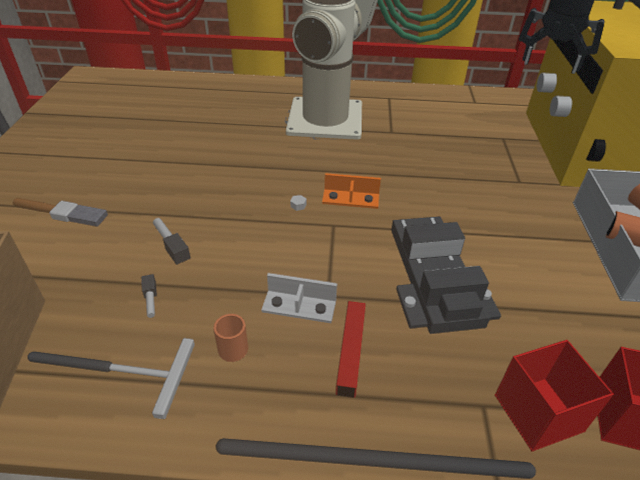

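The right part is the large hinge pin: top (490,242), about 120 mm. The look-alike at top (484,157) is about 82 mm. The grey stop is at (331,165), and the orange one at (284,351) is the look-alike. The vise is at (185,220), with its moving jaw near the robot at (186,241). Next I fit the known shapes to the outlines and check the choice in one crop.

```bash
cat > fit.py <<'E'
from h import *
from scipy.optimize import minimize
def box(x0,x1,y0,y1,z0,z1): return np.array([[x,y,z] for x in(x0,x1) for y in(y0,y1) for z in(z0,z1)])/1000
PIN=[box(0,50,-15,15,0,30),box(50,120,-9,9,6,24)]
STOP=lambda w:[box(0,6,-60,60,0,45),box(0,w,-60,60,0,5)]
JAW=[box(-85,-40,-50,50,30,75)]
def place(b,p): return np.c_[b[:,:2]@np.array([[np.cos(p[2]),np.sin(p[2])],[-np.sin(p[2]),np.cos(p[2])]])+p[:2],b[:,2]]
def render(cam,model,p,cal,s=4):
    m=np.zeros((480*s,640*s),np.uint8)
    for b in model:
        q=(proj(cam,place(b,p),cal)+.5)*s
        cv2.fillConvexPoly(m,cv2.convexHull(np.round(q).astype(np.int32)),1)
    return m
def fit(obs,model,p0,s=4):
    T=[(c,bot.calibration(c) if cal is None else cal,cv2.resize(m.astype(np.uint8),None,fx=s,fy=s,interpolation=cv2.INTER_NEAREST)) for c,cal,m in obs]
    def f(v):
        p=np.array(v)*[.01,.01,.1]; e=0
        for c,cal,m in T:
            r=render(c,model,p,cal,s); e+=1-(r&m).sum()/max(1,(r|m).sum())
        return e/len(T)
    v=np.array(p0)/[.01,.01,.1]; 
    for k in(1.5,.4): 
        r=minimize(f,v,method="Nelder-Mead",options=dict(initial_simplex=np.vstack([v,v+k*np.eye(3)]),xatol=.01,fatol=1e-4)); v=r.x
    return v*[.01,.01,.1],r.fun
def best(q,cam,near):
    return min(bot.outline_of(q,cam),key=lambda r:np.hypot(r["rect"][0]+r["rect"][2]/2-near[0],r["rect"][1]+r["rect"][3]/2-near[1]))["pixels"]
E
python3 - <<'E'
from fit import *
im=bot.camera("top"); bot.camera("scene")
o=lambda q,a,b:{"t":("top",None,best(q,"top",a)),"s":("scene",None,best(q,"scene",b))}
P=o("hinge_pin",(490,242),(170,240)); S=o("stop",(331,165),(300,298)); J=o("jaw",(186,241),(433,240))
for n,ob,m,p0 in(("pin",P,PIN,(.54,-.24,.75+3.14)),("small?",P,PIN,(.54,-.24,.75)),("stop30",S,STOP(45),(.635,0,-.1)),("stop40",S,STOP(50),(.635,0,-.1)),("stop45",S,STOP(60),(.635,0,-.1)),("vise",J,JAW,(.56,.235,.2))):
    for k in("t","s","ts"): 
        p,e=fit([ob[i] for i in k],m,p0); print(n,k,np.round(p,4),round(np.degrees(p[2]),1),round(e,3))
cv2.imwrite("pics/crop1.png",cv2.resize(im[120:290,440:540],None,fx=3.5,fy=3.5,interpolation=cv2.INTER_CUBIC))
E
```

```text
pin t [ 0.564  -0.2298  3.8554] 220.9 0.149
pin s [ 0.5665 -0.2286  3.8215] 219.0 0.122
pin ts [ 0.5652 -0.2288  3.849 ] 220.5 0.146
small? t [ 0.4705 -0.3028  0.6092] 34.9 0.443
small? s [ 0.4793 -0.294   0.6541] 37.5 0.403
small? ts [ 0.4794 -0.3033  0.7378] 42.3 0.448
stop30 t [ 0.6278 -0.0028 -0.1234] -7.1 0.11
stop30 s [ 0.6308 -0.0009 -0.11  ] -6.3 0.058
stop30 ts [ 0.6303 -0.0017 -0.1097] -6.3 0.094
stop40 t [ 0.6264 -0.0027 -0.12  ] -6.9 0.035
stop40 s [ 0.6279 -0.0008 -0.1125] -6.4 0.022
stop40 ts [ 0.6272 -0.0014 -0.1259] -7.2 0.039
stop45 t [ 0.6235 -0.0026 -0.1101] -6.3 0.162
stop45 s [ 0.6201 -0.001  -0.0904] -5.2 0.109
stop45 ts [ 0.6231 -0.0011 -0.1306] -7.5 0.143
vise t [0.581  0.2389 0.1998] 11.4 0.03
vise s [0.5816 0.2399 0.1701] 9.7 0.089
vise ts [0.5808 0.2393 0.1965] 11.3 0.064
```

View pics/crop1.png

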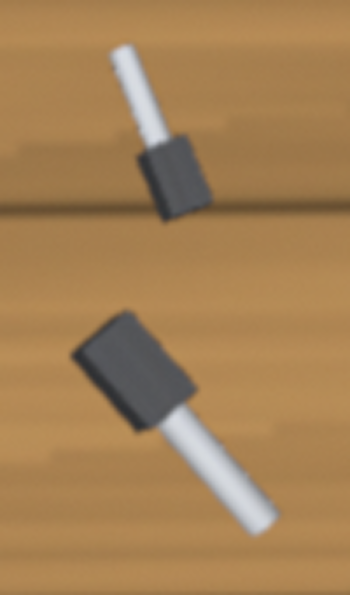

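```bash
cat >> h.py <<'E'
def Rd(yaw,tilt=0): # tool down, tool x along yaw (deg); tilt about tool y (deg)
    c,s=np.cos(np.radians(yaw)),np.sin(np.radians(yaw))
    return R.from_matrix(np.array([[c,s,0],[s,-c,0],[0,0,-1.]]))*R.from_euler("y",tilt,degrees=True)
from scipy.spatial.transform import Slerp
def plan(wps,g,p=None,q=None,v=38,w=6.9):
    """wps: list of (pos,R); prints rows"""
    o=bot.get_obs(); p=np.array(o["eef_pos"] if p is None else p); q=R.from_quat(o["tool_rot"]) if q is None else q
    rows=[]
    for P,Q in wps:
        P=np.array(P,float); d=np.linalg.norm(P-p)*1000; a=np.degrees((q.inv()*Q).magnitude())
        n=max(1,int(np.ceil(max(d/v,a/w)))); sl=Slerp([0,1],R.concatenate([q,Q])); p0=p.copy()
        for i in range(1,n+1):
            t=np.round(q.inv().apply(p0+(P-p0)*i/n-p)*1000); r=np.round(np.degrees((q.inv()*sl(i/n)).as_rotvec()),1)
            rows.append([g,*t.astype(int).tolist(),*r.tolist()]); p=p+q.apply(t/1000); q=q*R.from_rotvec(np.radians(r))
    rows=[[int(x) if x==int(x) else x for x in r] for r in rows]
    for i in range(0,len(rows),10): print(str(rows[i:i+10]).replace(" ",""))
    return p,q
def st():
    o=bot.get_obs(); m=R.from_quat(o["tool_rot"]).as_matrix()
    print("t",round(o["clock"],2),"p",np.round(o["eef_pos"],4),"xyaw",round(np.degrees(np.arctan2(m[1,0],m[0,0])),1),"x",np.round(m[:,0],3),"z",np.round(m[:,2],3),"q",np.round(o["joint_pos"],2),"F",np.round(o["ft_force"],1),"w",round(o["grip_width"],4),"gf",round(o["grasp_force"],1))
E
python3 - <<'E'
from h import *
st(); print(bot.tip_reach)
# hover: grasp xy; step past intermediate z
plan([((.36,-.02,.22),Rd(66,0)),((.497,-.288,.15),Rd(40.6))],1)
E
```

```text
t 1.2 p [0.1807 0.4662 0.2123] xyaw 158.8 x [-0.932  0.361  0.   ] z [ 0.  0. -1.] q [1.2  0.24 0.01 1.34 0.   1.57] F [ 0.3 -0.2  0.8] w 0.0852 gf 0.0
0.008
[[1,-24,-28,-1,0,0,6.6],[1,-28,-24,0,0,0,6.7],[1,-30,-22,-1,0,0,6.6],[1,-33,-18,0,0,0,6.6],[1,-34,-14,-1,0,0,6.6],[1,-36,-9,0,0,0,6.7],[1,-36,-6,-1,0,0,6.6],[1,-37,-1,0,0,0,6.6],[1,-37,2,-1,0,0,6.7],[1,-36,8,-1,0,0,6.6]]
[[1,-36,11,0,0,0,6.6],[1,-33,15,-1,0,0,6.7],[1,-32,19,0,0,0,6.6],[1,-29,23,-1,0,0,6.6],[1,-21,26,8,0,0,2.8],[1,-20,27,8,0,0,2.8],[1,-18,28,7,0,0,2.9],[1,-17,29,8,0,0,2.8],[1,-16,29,8,0,0,2.8],[1,-14,31,8,0,0,2.8]]
[[1,-13,31,8,0,0,2.9],[1,-11,31,7,0,0,2.8],[1,-9,32,8,0,0,2.8]]
```

Call:
move_arm(
  deltas=[
    [1,-24,-28,-1,0,0,6.6],
    [1,-28,-24,0,0,0,6.7],
    [1,-30,-22,-1,0,0,6.6],
    [1,-33,-18,0,0,0,6.6],
    [1,-34,-14,-1,0,0,6.6],
    [1,-36,-9,0,0,0,6.7],
    [1,-36,-6,-1,0,0,6.6],
    [1,-37,-1,0,0,0,6.6],
    [1,-37,2,-1,0,0,6.7],
    [1,-36,8,-1,0,0,6.6],
  ],
)

```text
clock: 2.03
eef_pos: [0.3091, 0.1177, 0.2186]
tool_rot: [0.693, 0.721, 0.0, 0.0]
ft_force: [0.8, 0.3, 1.1]
grip_width: 0.0855
grasp_force: 0.0
```

Call:
move_arm(
  deltas=[
    [1,-36,11,0,0,0,6.6],
    [1,-33,15,-1,0,0,6.7],
    [1,-32,19,0,0,0,6.6],
    [1,-29,23,-1,0,0,6.6],
    [1,-21,26,8,0,0,2.8],
    [1,-20,27,8,0,0,2.8],
    [1,-18,28,7,0,0,2.9],
    [1,-17,29,8,0,0,2.8],
    [1,-16,29,8,0,0,2.8],
    [1,-14,31,8,0,0,2.8],
  ],
)

```text
clock: 2.87
eef_pos: [0.4519, -0.2005, 0.173]
tool_rot: [0.91, 0.414, 0.0, 0.0]
ft_force: [1.1, 0.5, -0.4]
grip_width: 0.0854
grasp_force: 0.0
```

Call:
move_arm(
  deltas=[
    [1,-13,31,8,0,0,2.9],
    [1,-11,31,7,0,0,2.8],
    [1,-9,32,8,0,0,2.8],
    [1,0,0,0,0,0,0],
    [1,0,0,0,0,0,0],
  ],
)

```text
clock: 3.28
eef_pos: [0.4964, -0.2888, 0.1485]
tool_rot: [0.938, 0.346, -0.001, -0.001]
ft_force: [-0.5, 0.8, 0.0]
grip_width: 0.0854
grasp_force: 0.0
```

Run:
```python
from fit import *
st(); cal=bot.calibration("wrist"); im=bot.camera("wrist"); cv2.imwrite("pics/w1.png",im)
for r in bot.outline_of("hinge_pin","wrist"):
    print(r["conf"],r["rect"]); p,e=fit([("wrist",cal,r["pixels"])],PIN,(.565,-.229,3.85),1); print(np.round(p,4),np.degrees(p[2]),e)
```

```text
t 3.28 p [ 0.4964 -0.2888  0.1485] xyaw 40.5 x [ 0.76   0.65  -0.001] z [-0.002  0.002 -1.   ] q [-0.53  0.42  0.1   1.25  0.    1.91] F [-0.5  0.8  0. ] w 0.0854 gf 0.0
0.85 [403.8, 0.0, 59.7, 93.6]
[ 0.565 -0.229  3.85 ] 220.58875112536694 1.0
0.79 [300.6, 107.2, 43.6, 152.2]
[ 0.5655 -0.2288  3.8382] 219.9154471517277 0.07343071456770622
```

View pics/w1.png

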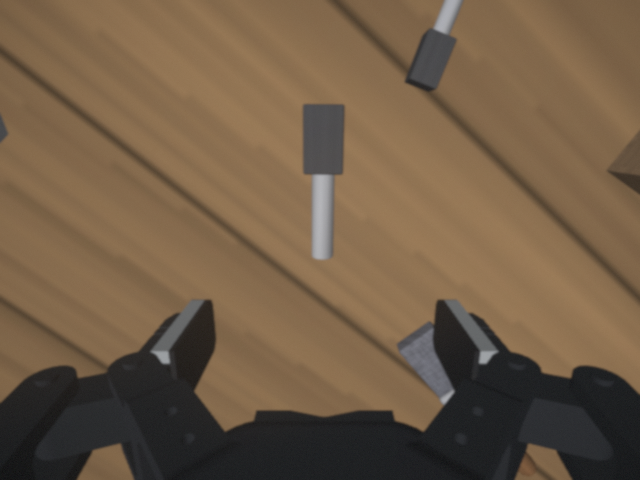

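The wrist view shows the part at (322,180): foot up, pin towards (322,258), centred between the fingers. The fit agrees with the earlier ones. Descending and closing.

Call:
move_arm(
  deltas=[
    [1,2,-1,36,0,0,0],
    [1,0,0,36,0,0,0],
    [1,0,0,34,0,0,0],
    [1,0,0,20,0,0,0],
    [1,0,0,13,0,0,0],
    [1,0,0,0,0,0,0],
    [0.5,0,0,0,0,0,0],
    [0.3,0,0,0,0,0,0],
    [0.24,0,0,0,0,0,0],
    [0.22,0,0,0,0,0,0],
  ],
)

```text
clock: 4.22
eef_pos: [0.4987, -0.2861, 0.0132]
tool_rot: [0.938, 0.347, 0.001, 0.001]
ft_force: [-0.9, 0.2, -0.4]
grip_width: 0.0388
grasp_force: 0.0
```

Call:
move_arm(
  deltas=[
    [0.2,0,0,0,0,0,0],
    [0.2,0,0,0,0,0,0],
    [0.2,0,0,0,0,0,0],
    [0.2,0,0,0,0,0,0],
  ],
)

```text
clock: 4.55
eef_pos: [0.4976, -0.2857, 0.0114]
tool_rot: [0.938, 0.347, 0.0, 0.0]
ft_force: [0.9, 0.2, -0.3]
grip_width: 0.0169
grasp_force: 0.0
```

Call:
move_arm(
  deltas=[
    [0.15,0,0,0,0,0,0],
    [0.15,0,0,0,0,0,0],
    [0.15,0,0,0,0,0,0],
  ],
)

```text
clock: 4.8
eef_pos: [0.4975, -0.2856, 0.0112]
tool_rot: [0.938, 0.347, -0.0, -0.0]
ft_force: [0.5, 0.2, -0.4]
grip_width: 0.0131
grasp_force: 0.0
```

Run:
```python
from fit import *
st(); cal=bot.calibration("wrist"); im=bot.camera("wrist"); cv2.imwrite("pics/w2.png",im); bot.camera("top")
for r in bot.outline_of("hinge_pin","wrist"): print(r["conf"],r["rect"])
for r in bot.outline_of("hinge_pin","top"): print(r["conf"],r["rect"])
```

```text
t 4.8 p [ 0.4975 -0.2856  0.0112] xyaw 40.6 x [ 0.759  0.651 -0.   ] z [-0.  0. -1.] q [-0.52  0.54 -0.1   0.93  0.    1.91] F [ 0.5  0.2 -0.4] w 0.0131 gf 0.0
0.92 [473.4, 0.1, 100.5, 67.4]
0.89 [284.6, 85.6, 81.4, 277.5]
0.89 [460.4, 208.2, 43.0, 45.4]
0.77 [472.0, 134.9, 27.8, 47.5]
0.73 [292.7, 146.4, 76.5, 38.8]
```

View pics/w2.png

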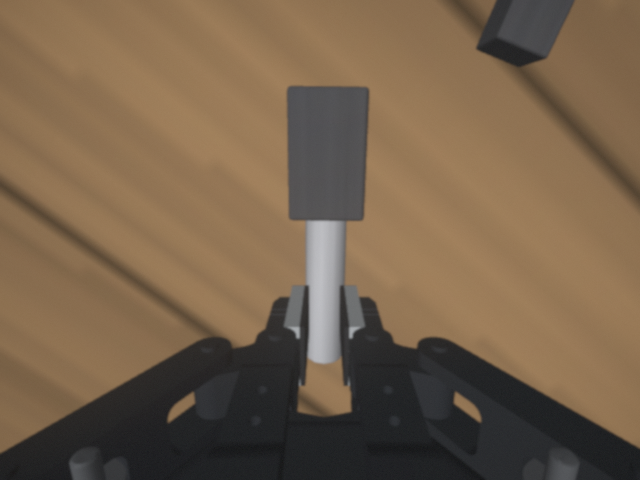

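The wrist view shows the pads flanking the round pin at (307..343, 300), with no grip force reported yet. Closing further.

Call:
move_arm(
  deltas=[
    [0.05,0,0,0,0,0,0],
    [0,0,0,0,0,0,0],
    [0,0,0,0,0,0,0],
    [0,0,0,0,0,0,0],
  ],
)

```text
clock: 5.33
eef_pos: [0.4975, -0.2856, 0.0113]
tool_rot: [0.938, 0.347, -0.0, -0.0]
ft_force: [-0.4, -0.1, 0.0]
grip_width: -0.0001
grasp_force: 0.0
```

Run:
```python
from fit import *
st(); cal=bot.calibration("wrist"); im=bot.camera("wrist"); o=bot.get_obs()
print(np.round(cal["position"],3))
q=R.from_quat(o["tool_rot"])
for nm,z in(("tip",.008),("tcp",0),("grasp",-.011)):
    print(nm,proj("wrist",np.array(o["eef_pos"])+q.apply([0,0,z]),cal))
for r in bot.outline_of("hinge_pin","wrist"):
    print(r["conf"],r["rect"])
    if r["rect"][0]<400: p,e=fit([("wrist",cal,r["pixels"])],PIN,(.565,-.229,3.85),1); print(np.round(p,4),np.degrees(p[2]),e, proj("wrist",[[*(p[:2]+.12*np.array([np.cos(p[2]),np.sin(p[2])])),.015]],cal))
cv2.imwrite("pics/w3.png",im)
```

```text
t 5.33 p [ 0.4975 -0.2856  0.0113] xyaw 40.6 x [ 0.759  0.651 -0.   ] z [-0.  0. -1.] q [-0.52  0.54 -0.1   0.93 -0.    1.91] F [-0.4 -0.1  0. ] w -0.0001 gf 0.0
[ 0.552 -0.239  0.171]
tip [[323.894734   283.80431908]]
tcp [[323.87847156 290.56855864]]
grasp [[323.85360896 300.90997423]]
0.97 [477.2, 0.0, 96.1, 67.3]
0.86 [284.6, 86.3, 85.0, 207.8]
[ 0.5647 -0.2298  3.8365] 219.81338673945086 0.23611271509412168 [[323.13724694 355.92227164]]
```

View pics/w3.png

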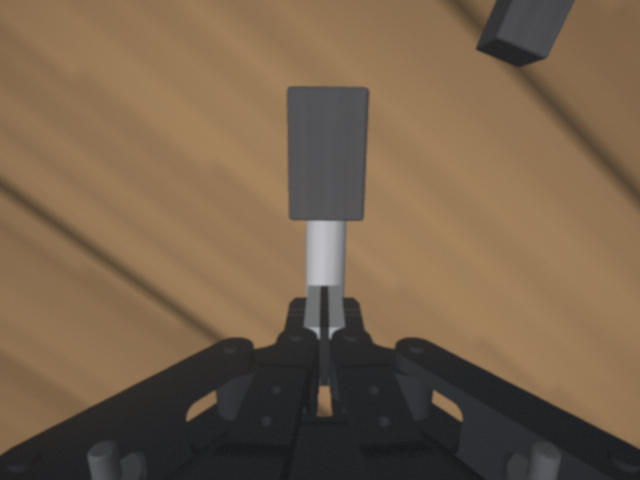

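The fingers shut over the pin without touching it. I check the height against the apparent foot size.

Run:
```python
from fit import *
cal=bot.calibration("wrist"); K=np.array(cal["K"]); print(K[0,0])
print("depth from foot width 80px", K[0,0]*.03/80, "calib depth to foot top", cal["position"][2]-.03)
im=bot.camera("scene"); x,y=proj("scene",[[.4975,-.2856,.01]])[0].astype(int); print(x,y)
cv2.imwrite("pics/s2.png",cv2.resize(im[y-90:y+60,x-75:x+125],None,fx=4,fy=4,interpolation=cv2.INTER_CUBIC))
c=bot.calibration("scene"); o=bot.get_obs()
for z in(.008,-.011): print((proj("scene",[np.array(o["eef_pos"])-[0,0,z]])[0]-[x-75,y-90])*4)
```

```text
370.16678019795694
depth from foot width 80px 0.13881254257423387 calib depth to foot top 0.1412156221447009
162 231
[305.61439255 372.4974114 ]
[298.28710011 343.40838867]
```

View pics/s2.png

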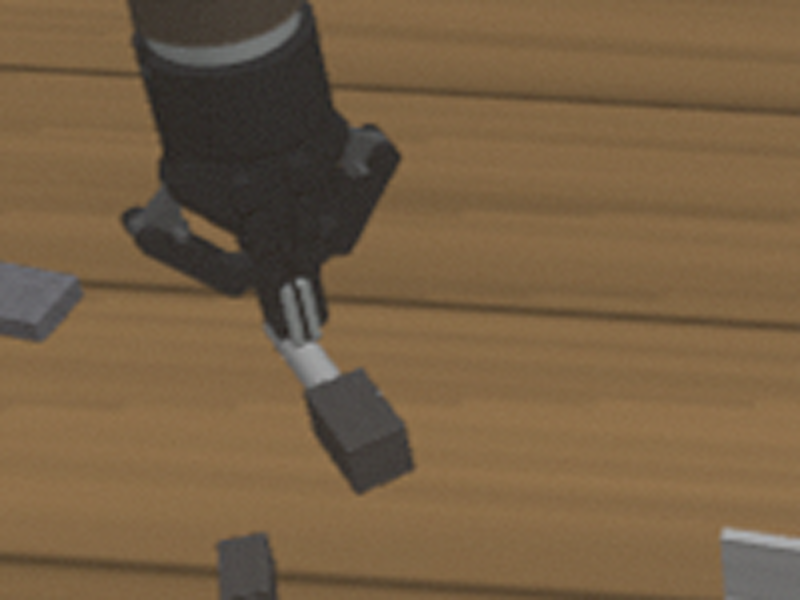

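The scene crop shows the shut fingertips at (305,345). Their stated reach would put them at (305,372), so they really stand about 18 mm higher and closed above the pin. I reopen, go lower in guarded steps and watch the force.

Call:
move_arm(
  deltas=[
    [0.4,0,0,0,0,0,0],
    [0.4,0,0,0,0,0,0],
    [0.4,0,0,0,0,0,0],
    [0.4,0,0,0,0,0,0],
    [0.4,0,0,5,0,0,0],
    [0.4,0,0,5,0,0,0],
    [0.4,0,0,3,0,0,0],
    [0.4,0,0,0,0,0,0],
  ],
)

```text
clock: 6.15
eef_pos: [0.4966, -0.2851, -0.003]
tool_rot: [0.938, 0.347, -0.001, -0.001]
ft_force: [0.0, 0.6, -0.4]
grip_width: 0.0342
grasp_force: 0.0
```

Call:
move_arm(
  deltas=[
    [0.3,0,0,0,0,0,0],
    [0.2,0,0,0,0,0,0],
    [0.1,0,0,0,0,0,0],
    [0.1,0,0,0,0,0,0],
  ],
)

```text
clock: 6.48
eef_pos: [0.4977, -0.2858, -0.0015]
tool_rot: [0.938, 0.347, 0.0, 0.0]
ft_force: [0.8, -0.3, -0.0]
grip_width: 0.0133
grasp_force: 56.7
```

Call:
move_arm(
  deltas=[
    [0.4,0,0,0,0,0,0],
    [0.4,0,0,0,0,0,0],
    [0.4,0,0,0,0,0,0],
    [0.4,0,0,5,0,0,0],
    [0.4,0,0,5,0,0,0],
    [0.4,0,0,3,0,0,0],
    [0.4,0,0,0,0,0,0],
  ],
)

```text
clock: 7.07
eef_pos: [0.4966, -0.2851, -0.016]
tool_rot: [0.938, 0.347, -0.001, -0.001]
ft_force: [1.0, 0.8, -0.1]
grip_width: 0.0345
grasp_force: 0.0
```

Call:
move_arm(
  deltas=[
    [0.4,0,0,2,0,0,0],
    [0.3,0,0,1,0,0,0],
    [0.3,0,0,0,0,0,0],
  ],
)

```text
clock: 7.32
eef_pos: [0.4974, -0.2856, -0.0179]
tool_rot: [0.938, 0.347, -0.0, -0.0]
ft_force: [0.7, -0.7, 0.6]
grip_width: 0.0259
grasp_force: 0.0
```

Call:
move_arm(
  deltas=[
    [0.2,0,0,0,0,0,0],
    [0.1,0,0,0,0,0,0],
    [0.1,0,0,0,0,0,0],
  ],
)

```text
clock: 7.57
eef_pos: [0.4978, -0.2859, -0.0175]
tool_rot: [0.938, 0.347, 0.0, 0.0]
ft_force: [0.4, -0.5, -1.0]
grip_width: 0.016
grasp_force: 58.4
```

Gripped at 58 N. Lift and check.

Call:
move_arm(
  deltas=[
    [0.1,0,0,-8,0,0,0],
    [0.1,0,0,-20,0,0,0],
    [0.1,0,0,-36,0,0,0],
    [0.1,0,0,-36,0,0,0],
    [0.1,0,0,-20,0,0,0],
    [0.1,0,0,0,0,0,0],
  ],
)

```text
clock: 8.07
eef_pos: [0.5006, -0.2874, 0.1082]
tool_rot: [0.938, 0.347, 0.003, 0.004]
ft_force: [1.5, -0.6, -2.9]
grip_width: 0.016
grasp_force: 59.0
```

Run:
```python
from fit import *
st(); cal=bot.calibration("wrist"); im=bot.camera("wrist"); im2=bot.camera("scene")
x,y=proj("scene",[[.4975,-.2856,.13]])[0].astype(int)
a=cv2.resize(im2[y-75:y+75,x-60:x+140],None,fx=2,fy=2); b=cv2.resize(im[0:480],(400,300))
cv2.imwrite("pics/l1.png",np.hstack([a,b]))
```

```text
t 8.07 p [ 0.5006 -0.2874  0.1082] xyaw 40.6 x [0.759 0.651 0.003] z [ 0.009 -0.005 -1.   ] q [-0.52  0.45  0.02  1.14 -0.    1.91] F [ 1.5 -0.6 -2.9] w 0.016 gf 59.0
```

View pics/l1.png

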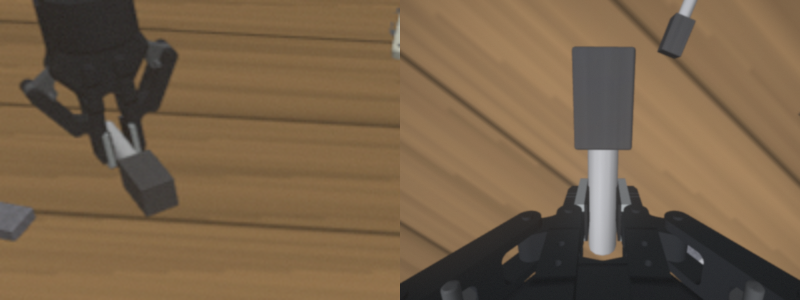

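Run:
```python
from fit import *
from scipy.optimize import least_squares
cal=bot.calibration("wrist"); o=bot.get_obs(); q=R.from_quat(o["tool_rot"]); p=np.array(o["eef_pos"])
bot.camera("wrist"); r=best("hinge_pin","wrist",(320,200)); ys,xs=np.where(r); print("rows",ys.min(),ys.max())
w=[(xs[ys==y].max()-xs[ys==y].min()) for y in(ys.min()+8,ys.min()+150)]; print(w)
def f(v):
    X,Z,t=v[0]/1e3,v[1]/1e3,v[2]
    u=np.array([np.cos(t),0,np.sin(t)]); n=np.array([np.sin(t),0,-np.cos(t)]) # u pin->foot, n up
    F=np.array([X,0,Z]); P=[F+.015*n,F-.05*u+.015*n,F-.12*u+.009*n, F+.015*n+[0,.015,0],F+.015*n-[0,.015,0]]
    a=proj("wrist",p+q.apply(np.array(P)),cal)
    return [a[0,1]-74,a[1,1]-240,a[2,1]-406,(a[3,0]-a[4,0]).__abs__()-98]
s=least_squares(f,[90,-32,0]); print(s.x,s.fun)
```

```text
rows 74 407
[np.int64(100), np.int64(92)]
[ 8.72164878e+01 -2.49648025e+01  3.58155065e-02] [ 1.69073896 -2.18099551  0.35996429  2.27456764]
```

```bash
cat >> h.py <<'E'
S=np.array([.627,-.0015]); SY=-6.9; D=.088; PV=.030
def push(th,tilt,h,gap): # pivot for part angle th(deg), tool tilt(deg, negative=foot down)
    n=np.array([np.cos(np.radians(SY)),np.sin(np.radians(SY))]); t=np.radians(th)
    xy=S-n*(D*np.cos(t)+.015*np.sin(t)+gap); Q=Rd(SY,tilt)
    return np.r_[xy,h]+PV*Q.as_matrix()[:,2],Q
E
python3 - <<'E'
from h import *
w=[push(42,-40,.12,.04),push(42,-40,.076,.012)]
p,q=plan(w,.1); print("--push")
plan([push(42,-40,.076,.0)]+[push(t,-40+40*(t-42)/48,.001*(28-8*(t-42)/48)+D*np.sin(np.radians(t))-.015*np.cos(np.radians(t)),-.002*(t-42)/48) for t in np.arange(46,91,4)],.1,p,q)
E
```

```text
[[0.1,21,-25,0,1.8,-4.2,5.1],[0.1,20,-28,0,1.8,-4.1,5],[0.1,16,-28,0,1.9,-4.2,5.1],[0.1,14,-31,-1,1.8,-4.2,5.1],[0.1,11,-31,-1,1.8,-4.1,5],[0.1,9,-32,0,1.8,-4.2,5.1],[0.1,5,-33,0,1.8,-4.1,5],[0.1,2,-33,1,1.9,-4.2,5.1],[0.1,0,-33,1,1.8,-4.2,5.1],[0.1,25,0,8,0,0,0]]
[[0.1,25,0,8,0,0,0]]
--push
[[0.1,9,0,-8,0,0,0],[0.1,2,0,-5,0,3.4,0],[0.1,2,0,-6,0,3.3,0],[0.1,4,0,-6,0,3.3,0],[0.1,4,0,-5,0,3.4,0],[0.1,4,0,-6,0,3.3,0],[0.1,6,0,-4,0,3.3,0],[0.1,6,0,-5,0,3.4,0],[0.1,6,0,-4,0,3.3,0],[0.1,7,0,-3,0,3.3,0]]
[[0.1,8,0,-2,0,3.4,0],[0.1,7,0,-2,0,3.3,0],[0.1,8,0,-1,0,3.3,0]]
```

Call:
move_arm(
  deltas=[
    [0.1,21,-25,0,1.8,-4.2,5.1],
    [0.1,20,-28,0,1.8,-4.1,5],
    [0.1,16,-28,0,1.9,-4.2,5.1],
    [0.1,14,-31,-1,1.8,-4.2,5.1],
    [0.1,11,-31,-1,1.8,-4.1,5],
    [0.1,9,-32,0,1.8,-4.2,5.1],
    [0.1,5,-33,0,1.8,-4.1,5],
    [0.1,2,-33,1,1.9,-4.2,5.1],
    [0.1,0,-33,1,1.8,-4.2,5.1],
    [0.1,0,0,0,0,0,0],
  ],
)

```text
clock: 9.1
eef_pos: [0.4923, -0.005, 0.0913]
tool_rot: [0.937, -0.033, -0.347, -0.037]
ft_force: [-0.8, -0.8, -6.5]
grip_width: 0.0159
grasp_force: 59.0
```

Run:
```python
from h import *
st(); t=push(42,-40,.12,.04); print(t[0],np.round(t[1].as_matrix()[:,[0,2]].T,3))
w=[push(42,-40,.12,.04),push(42,-40,.076,.012)]
plan(w,.1)
im=bot.camera("scene"); im2=bot.camera("wrist")
x,y=proj("scene",[[.56,0,.08]])[0].astype(int)
cv2.imwrite("pics/p1.png",np.hstack([cv2.resize(im[y-75:y+75,x-100:x+100],None,fx=2,fy=2),cv2.resize(im2,(400,300))]))
```

```text
t 9.1 p [ 0.4923 -0.005   0.0913] xyaw -2.8 x [ 0.757 -0.036 -0.652] z [-0.648  0.093 -0.756] q [-0.05  0.93  0.6   1.94  0.06  3.14] F [-0.8 -0.8 -6.5] w 0.0159 gf 59.0
[0.49325838 0.01468451 0.09701867] [[ 0.76  -0.092 -0.643]
 [-0.638  0.077 -0.766]]
[[0.1,-4,-20,-3,-0.8,0.8,3.1],[0.1,25,0,8,0,0,0],[0.1,25,0,8,0,0,0]]
```

View pics/p1.png

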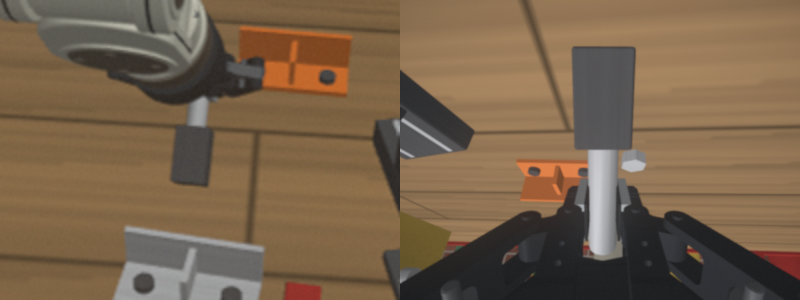

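The wrist picture shows the part still straight in the fingers, but joint 6 is at its range end (3.14). I will push a few centimetres to the right on the face instead, with the tool yawed to -2.6°, which stays inside the range.

```bash
sed -i 's/^S=np.array.*/S=np.array([.6229,-.0353]); SY=-2.6; D=.088; PV=.030/' h.py
python3 - <<'E'
from h import *
p,q=plan([push(42,-40,.1,.03),push(42,-40,.076,.008)],.1); print("--push")
plan([push(42,-40,.076,.0)]+[push(t,-40+40*(t-42)/48,.001*(28-8*(t-42)/48)+D*np.sin(np.radians(t))-.015*np.cos(np.radians(t)),-.002*(t-42)/48) for t in np.arange(46,91,4)],.1,p,q)
E
```

```text
[[0.1,16,22,8,-3.6,0.2,-0.3],[0.1,33,0,5,0,0,0]]
--push
[[0.1,6,0,-5,0,0,0],[0.1,2,0,-6,0,3.3,0],[0.1,2,0,-6,0,3.3,0],[0.1,3,0,-6,0,3.4,0],[0.1,4,0,-5,0,3.3,0],[0.1,5,0,-5,0,3.3,0],[0.1,5,0,-5,0,3.4,0],[0.1,6,0,-5,0,3.3,0],[0.1,7,0,-3,0,3.3,0],[0.1,7,0,-3,0,3.4,0]]
[[0.1,8,0,-3,0,3.3,0],[0.1,7,0,-2,0,3.3,0],[0.1,8,0,-1,0,3.4,0]]
```

Call:
move_arm(
  deltas=[
    [0.1,16,22,8,-3.6,0.2,-0.3],
    [0.1,17,0,3,0,0,0],
    [0.1,16,0,2,0,0,0],
    [0.1,0,0,0,0,0,0],
  ],
)

```text
clock: 9.53
eef_pos: [0.5218, -0.0314, 0.0548]
tool_rot: [0.941, -0.022, -0.339, -0.008]
ft_force: [-1.0, -0.0, -4.4]
grip_width: 0.016
grasp_force: 59.3
```

Run:
```python
from h import *
st(); t=push(42,-40,.076,.008); print(t[0],np.round(t[1].as_matrix()[:,[0,2]].T,3))
p,q=plan([push(42,-40,.076,.003)],.1)
```

```text
t 9.53 p [ 0.5218 -0.0314  0.0548] xyaw -2.7 x [ 0.77  -0.036 -0.637] z [-0.637  0.03  -0.77 ] q [-0.06  1.02  0.69  1.93 -0.01  3.13] F [-1.  -0.  -4.4] w 0.016 gf 59.3
[ 0.52028841 -0.03064043  0.05301867] [[ 0.765 -0.035 -0.643]
 [-0.642  0.029 -0.766]]
[[0.1,4,-1,-1,-0.1,-0.4,-0.1]]
```

Call:
move_arm(
  deltas=[
    [0.1,5,0,-4,0,0,0],
    [0.1,3,0,-5,0,1,0],
    [0.1,3,0,-5,0,3,0],
  ],
)

```text
clock: 9.78
eef_pos: [0.5346, -0.0315, 0.0608]
tool_rot: [0.95, -0.022, -0.311, -0.008]
ft_force: [-6.5, -1.8, -3.6]
grip_width: 0.0155
grasp_force: 58.7
```

Call:
move_arm(
  deltas=[
    [0.1,3,0,-6,0,3.3,0],
    [0.1,3,0,-6,0,3.3,0],
    [0.1,4,0,-5,0,3.3,0],
  ],
)

```text
clock: 10.03
eef_pos: [0.5536, -0.032, 0.0713]
tool_rot: [0.974, -0.023, -0.224, -0.006]
ft_force: [-4.7, -0.8, -4.3]
grip_width: 0.0154
grasp_force: 58.8
```

Run:
```python
from h import *
st(); im=bot.camera("scene"); im2=bot.camera("wrist")
for t in(42,50,58,66): print(t,push(t,0,.1,0)[0])
x,y=proj("scene",[[.58,-.03,.08]])[0].astype(int)
cv2.imwrite("pics/p2.png",np.hstack([cv2.resize(im[y-75:y+75,x-100:x+100],None,fx=2,fy=2),cv2.resize(im2,(400,300))]))
```

```text
t 10.03 p [ 0.5536 -0.032   0.0713] xyaw -2.7 x [ 0.899 -0.042 -0.436] z [-0.435  0.022 -0.9  ] q [-0.06  0.84  0.51  1.69 -0.    3.13] F [-4.7 -0.8 -4.3] w 0.0154 gf 58.8
42 [ 0.54754395 -0.0318781   0.07      ]
50 [ 0.55491408 -0.03221278  0.07      ]
58 [ 0.56360748 -0.03260754  0.07      ]
66 [ 0.57345495 -0.03305471  0.07      ]
```

View pics/p2.png

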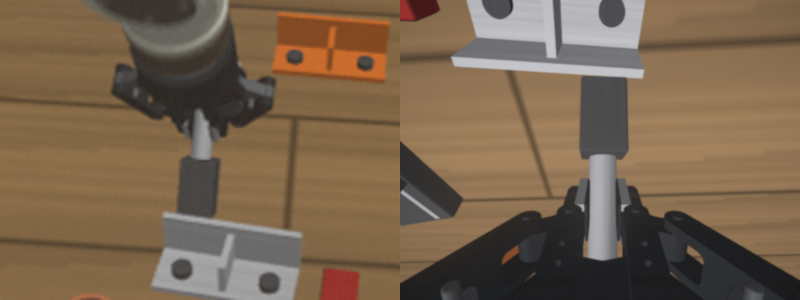

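The foot is against the face at (200,215) in the left half, and the part is turning in the fingers under about 5 N. Continuing.

Run:
```python
from h import *
plan([push(t,-25.8+25.8*(t-61)/29,.001*(24-6*(t-61)/29)+D*np.sin(np.radians(t))-.015*np.cos(np.radians(t)),-.003*(t-61)/29) for t in (64,67,70,73.,76,79,82,85,88,90)],.1,v=60)
```

```text
[[0.1,6,0,3,-0.1,2.4,-0.1],[0.1,5,0,-3,0,2.7,0],[0.1,5,0,-4,0,2.6,0],[0.1,5,0,-3,0,2.7,0],[0.1,5,0,-2,0,2.7,0],[0.1,6,0,-2,0,2.6,0],[0.1,6,0,-2,0,2.7,0],[0.1,6,0,-1,0,2.7,0],[0.1,6,0,-1,0,2.6,0],[0.1,4,0,0,0,1.8,0]]
```

Call:
move_arm(
  deltas=[
    [0.1,5,0,0,0,2.4,0],
    [0.1,5,0,-2,0,2.7,0],
    [0.1,5,0,-3,0,2.6,0],
    [0.1,5,0,-3,0,2.7,0],
    [0.1,5,0,-2,0,2.7,0],
  ],
)

```text
clock: 10.55
eef_pos: [0.5794, -0.0332, 0.0717]
tool_rot: [0.993, -0.023, -0.112, -0.003]
ft_force: [-4.4, 4.6, -2.2]
grip_width: 0.0151
grasp_force: 58.6
```

Call:
move_arm(
  deltas=[
    [0.1,6,0,-1,0,2.6,0],
    [0.1,6,0,-1,0,2.7,0],
    [0.1,6,0,0,0,2.7,0],
    [0.1,5,0,0,0,2.6,0],
  ],
)

```text
clock: 10.88
eef_pos: [0.6014, -0.0345, 0.0691]
tool_rot: [1.0, -0.023, -0.021, -0.001]
ft_force: [-5.0, 0.2, 0.1]
grip_width: 0.0123
grasp_force: 58.0
```

Run:
```python
from h import *
st(); print(push(90,0,.106,0)[0],push(80,0,.106,0)[0]); plan([push(90,0,.108,-.001)],.1)
```

```text
t 10.88 p [ 0.6014 -0.0345  0.0691] xyaw -2.7 x [ 0.998 -0.047 -0.042] z [-0.042  0.002 -0.999] q [-0.06  0.57  0.11  1.16 -0.    3.13] F [-5.   0.2  0.1] w 0.0123 gf 58.0
[ 0.60791544 -0.03461956  0.076     ] [ 0.59287778 -0.0339367   0.076     ]
[[0.1,7,0,-9,0,2.4,-0.1]]
```

```bash
cat > pf.py <<'E'
from fit import *
def part(X,Z,t,y=0,roll=0): # pin-axis point crossing... foot end at (X,y,Z) tool frame, t=deg below tool x
    B=[box(0,50,-15,15,-15,15)]+[np.array([[x,.009*np.cos(a),.009*np.sin(a)] for x in(.05,.12) for a in np.linspace(0,2*np.pi,16)])]
    u=np.array([-np.cos(np.radians(t)),0,-np.sin(np.radians(t))]); v=np.array([0,1,0]); w=np.cross(u,v)
    M=np.array([u,v,w])
    return [b@M+[X,y,Z] for b in B]
def rend(cam,P,cal,s=1):
    m=np.zeros((480*s,640*s),np.uint8)
    for b in P: cv2.fillConvexPoly(m,cv2.convexHull(np.round((proj(cam,b,cal)+.5)*s).astype(np.int32)),1)
    return m
E
python3 - <<'E'
from pf import *
o=bot.get_obs(); q=R.from_quat(o["tool_rot"]); p=np.array(o["eef_pos"])
W=lambda P:[p+q.apply(b) for b in P]
for c in("wrist","scene","top"):
    cal=bot.calibration(c); im=bot.camera(c); cv2.imwrite(f"pics/x_{c}.png",im)
    L=bot.outline_of("hinge_pin",c)
    m=rend(c,W(part(0,.058,90)),cal); ys,xs=np.where(m); print(c,"expected",xs.min(),ys.min(),xs.max()-xs.min(),ys.max()-ys.min())
    for r in L: print("  ",round(r["conf"],2),r["rect"],r["pixels"].sum()); np.save(f"m_{c}.npy",L[0]["pixels"])
E
```

```text
wrist expected 294 229 63 169
   0.97 [295.3, 227.4, 64.4, 188.4] 8149
scene expected 273 226 21 59
   0.95 [279.0, 220.3, 15.4, 59.5] 643
   0.8 [142.2, 276.5, 15.4, 41.4] 493
top expected 340 174 20 30
   0.71 [473.8, 135.9, 24.5, 47.4] 568
```

```bash
cat >> pf.py <<'E'
def fitpart(v0,masks,yy=0):
    o=bot.get_obs(); q=R.from_quat(o["tool_rot"]); p=np.array(o["eef_pos"])
    cs={c:bot.calibration(c) for c in masks}
    T={c:cv2.resize(m.astype(np.uint8),None,fx=2,fy=2,interpolation=cv2.INTER_NEAREST) for c,m in masks.items()}
    def f(v):
        P=[p+q.apply(b) for b in part(v[0]/1e3,v[1]/1e3,v[2],v[3]/1e3)]; e=0
        for c in masks:
            r=rend(c,P,cs[c],2); m=T[c]; e+=1-(r&m).sum()/(r|m).sum()
        return e/len(masks)
    v=np.array(v0,float)
    for k in(1,.4):
        r=minimize(f,v,method="Nelder-Mead",options=dict(initial_simplex=np.vstack([v,v+k*np.diag([8,8,8,3.])]),xatol=.05,fatol=1e-4)); v=r.x
    return np.round(v,1),round(r.fun,3)
E
python3 - <<'E'
from pf import *
w=np.load("m_wrist.npy"); s=np.load("m_scene.npy")
print([int(w[y].sum()) for y in range(225,420,10)])
for v0 in([0,58,85,0],[-10,58,75,0],[-5,65,95,0]): print(fitpart(v0,{"wrist":w}),fitpart(v0,{"wrist":w,"scene":s}))
E
```

```text
[0, 58, 59, 61, 64, 66, 37, 30, 29, 30, 30, 32, 32, 32, 34, 36, 41, 50, 49, 14]
(array([-4.2, 85.7, 73.3, -1.4]), np.float64(0.205)) (array([ 0.3, 55.7, 87.1,  0.3]), np.float64(0.335))
(array([-0.6, 67.2, 81.7, -0.7]), np.float64(0.218)) (array([ 1.6, 53. , 87.6,  0.3]), np.float64(0.332))
(array([-4.3, 85.7, 73.2, -1.1]), np.float64(0.205)) (array([-0.2, 57.3, 86.2,  0.9]), np.float64(0.337))
```

Call:
move_arm(
  deltas=[
    [0.1,4,0,-1,0,1.2,0],
    [0.1,3,0,-1,0,1.2,0],
    [0.1,0,0,0,0,0,0],
  ],
)

```text
clock: 11.43
eef_pos: [0.6141, -0.0351, 0.0725]
tool_rot: [1.0, -0.023, 0.005, 0.0]
ft_force: [-0.1, -0.2, 0.0]
grip_width: 0.0087
grasp_force: 0.0
```

Call:
move_arm(
  deltas=[
    [0.1,2,0,0,0,0,0],
    [0.1,0,0,0,0,0,0],
  ],
)

```text
clock: 11.6
eef_pos: [0.6162, -0.0349, 0.0717]
tool_rot: [1.0, -0.023, 0.004, -0.0]
ft_force: [1.1, -0.2, 0.6]
grip_width: 0.0086
grasp_force: 0.0
```

The grip force went to 0, so the pin slipped out of the pads. I have used my ten pictures, so I locate the part by outlines and numbers.

Run:
```python
from pf import *
st()
for c in("wrist","scene","top"):
    cal=bot.calibration(c); im=bot.camera(c)
    for r in bot.outline_of("hinge_pin",c):
        m=r["pixels"]; b=cv2.minAreaRect(corners(m)); np.save(f"m_{c}.npy",m) if r["rect"][0]<400 and r["rect"][0]>200 else 0
        print(c,round(r["conf"],2),r["rect"],m.sum(),np.round(b[0]),np.round(b[1]),np.round(b[2]),"world@15mm",np.round(ray(c,b[0],.015)[0][:2],3))
```

```text
t 11.6 p [ 0.6162 -0.0349  0.0717] xyaw -2.7 x [ 0.999 -0.047  0.008] z [ 0.008  0.    -1.   ] q [-0.06  0.55  0.1   1.11  0.    3.13] F [ 1.1 -0.2  0.6] w 0.0086 gf 0.0
wrist 0.76 [313.9, 291.4, 22.0, 79.0] 1216 [324. 331.] [80. 20.] 88.0 world@15mm [ 0.562 -0.032]
scene 0.74 [140.2, 274.7, 13.6, 41.8] 506 [148. 296.] [42. 15.] 90.0 world@15mm [ 0.666 -0.26 ]
scene 0.69 [268.7, 236.6, 23.5, 43.2] 480 [282. 261.] [30. 21.] 63.0 world@15mm [ 0.563 -0.043]
top 0.56 [474.2, 134.0, 24.6, 50.0] 527 [484. 157.] [50. 16.] 67.0 world@15mm [ 0.659 -0.26 ]
```

Call:
move_arm(
  deltas=[
    [0.1,0,0,-15,0,0,0],
    [0.1,0,0,-30,0,0,0],
    [0.1,0,0,-35,0,0,0],
    [0.1,0,0,-35,0,0,0],
    [0.1,-20,-35,0,0,0,0],
    [0.1,-20,-35,0,0,0,0],
    [0.1,-20,-35,0,0,0,0],
    [0.1,-20,-35,0,0,0,0],
    [0.1,-20,-35,0,0,0,0],
  ],
)

```text
clock: 12.65
eef_pos: [0.5151, 0.0621, 0.1892]
tool_rot: [0.999, 0.04, 0.001, -0.033]
ft_force: [0.0, 0.2, 0.3]
grip_width: 0.0084
grasp_force: 0.0
```

Run:
```python
from pf import *
st()
for c in("scene","top","wrist"):
    cal=bot.calibration(c); im=bot.camera(c); cv2.imwrite(f"pics/y_{c}.png",im)
    for r in bot.outline_of("hinge_pin",c):
        m=r["pixels"]; b=cv2.minAreaRect(corners(m))
        if c!="wrist" and 200<r["rect"][0]<400: np.save(f"m_{c}.npy",m)
        print(c,round(r["conf"],2),r["rect"],m.sum(),np.round(b[0]),np.round(b[1]),np.round(b[2]),"world@15mm",np.round(ray(c,b[0],.015)[0][:2],3))
        if c=="top" and 200<r["rect"][0]<400:
            for yw in(0,1.57,3.14,4.7): print(fit([("top",None,m)],PIN,(*(ray(c,b[0],.015)[0][:2]-.06*np.array([np.cos(yw),np.sin(yw)])),yw),4))
```

```text
t 12.65 p [0.5151 0.0621 0.1892] xyaw 4.6 x [0.997 0.08  0.005] z [-0.001  0.065 -0.998] q [0.08 0.28 0.   1.28 0.07 3.14] F [0.  0.2 0.3] w 0.0084 gf 0.0
scene 0.77 [265.0, 226.1, 29.5, 52.4] 773 [275. 251.] [54. 21.] 59.0 world@15mm [ 0.537 -0.059]
scene 0.75 [139.1, 277.4, 17.3, 39.5] 439 [148. 296.] [42. 14.] 90.0 world@15mm [ 0.666 -0.259]
top 0.94 [344.5, 202.4, 38.4, 70.5] 1070 [366. 237.] [73. 20.] 63.0 world@15mm [ 0.527 -0.062]
(array([ 0.47244547, -0.08570511,  0.44264954]), np.float64(0.381027302174919))
(array([ 0.47077667, -0.08154672,  0.36796629]), np.float64(0.38114621397844484))
(array([ 0.58090658, -0.03603167,  3.56227936]), np.float64(0.06411176762935555))
(array([ 0.58127345, -0.03592046,  3.56273552]), np.float64(0.06260049902966458))
top 0.87 [471.7, 134.3, 28.3, 49.0] 563 [484. 157.] [51. 16.] 68.0 world@15mm [ 0.659 -0.261]
top 0.45 [129.9, 139.4, 67.4, 164.5] 6491 [163. 221.] [164.  61.] 88.0 world@15mm [0.556 0.277]
wrist 0.71 [431.4, 143.8, 64.8, 130.5] 4171 [472. 210.] [133.  45.] 75.0 world@15mm [ 0.531 -0.06 ]
```

The part lies flat and clear in front of the stop: foot end at (0.581,-0.036), axis yaw 204°, fit 0.94. Before regrasping I check where the palm is, since the pin end may have jammed against it.

Run:
```python
from h import *
o=bot.get_obs(); q=R.from_quat(o["tool_rot"]); p=np.array(o["eef_pos"]); cal=bot.calibration("wrist")
print("cam in tool",q.inv().apply(np.array(cal["position"])-p), (q.inv()*R.from_quat(cal["orientation"])).as_matrix()[:,2])
for x in(.0,.038,.0425):
  for z in(-.05,-.065,-.08,-.095,-.11): print(x,z,np.round(proj("wrist",p+q.apply([x,0,z]),cal)[0]),end=";")
  print()
for x in(-11,0,11): print([ (z,int(proj("wrist",p+q.apply([x/1e3,0,z/1e3]),cal)[0][1])) for z in (8,0,-11,-20,-25,-30)])
im=cv2.imread("pics/w2.png",0); print([int(v) for v in im[370:440:5,325]])
im=cv2.imread("pics/w3.png",0); print([int(v) for v in im[270:440:5,325]]);print([int(v) for v in im[270:440:5,338]])
```

```text
cam in tool [ 0.07181046 -0.00033068 -0.15988008] [-2.79733109e-01 -4.83137630e-04  9.60077681e-01]
0.0 -0.05 [325. 351.];0.0 -0.065 [325. 380.];0.0 -0.08 [325. 417.];0.0 -0.095 [326. 467.];0.0 -0.11 [326. 538.];
0.038 -0.05 [325. 244.];0.038 -0.065 [325. 260.];0.038 -0.08 [326. 282.];0.038 -0.095 [326. 312.];0.038 -0.11 [326. 358.];
0.0425 -0.05 [325. 230.];0.0425 -0.065 [325. 245.];0.0425 -0.08 [326. 264.];0.0425 -0.095 [326. 291.];0.0425 -0.11 [326. 332.];
[(8, 303), (0, 311), (-11, 323), (-20, 333), (-25, 339), (-30, 346)]
[(8, 283), (0, 290), (-11, 300), (-20, 310), (-25, 315), (-30, 322)]
[(8, 262), (0, 268), (-11, 277), (-20, 285), (-25, 290), (-30, 296)]
[120, 126, 129, 127, 126, 126, 123, 115, 91, 69, 37, 32, 35, 35]
[184, 182, 182, 131, 48, 47, 45, 45, 44, 43, 44, 43, 53, 53, 52, 53, 52, 52, 50, 49, 48, 49, 49, 71, 126, 125, 124, 114, 93, 69, 36, 34, 35, 34]
[142, 139, 138, 120, 113, 113, 112, 113, 111, 111, 111, 112, 63, 42, 42, 40, 40, 40, 39, 39, 36, 39, 39, 41, 43, 45, 44, 37, 33, 35, 33, 32, 34, 36]
```

Run:
```python
from pf import *
from scipy.optimize import least_squares
im=cv2.imread("pics/x_wrist.png",0)
print("col325",[(y,int(im[y,325])) for y in range(215,430,6)])
print("row250",[(x,int(im[250,x])) for x in range(280,372,4)]); print("row390",[(x,int(im[390,x])) for x in range(280,372,4)])
p=np.array([.6014,-.0345,.0691]); q=R.from_matrix(np.c_[[.998,-.047,-.042],np.cross([-.042,.002,-.999],[.998,-.047,-.042]),[-.042,.002,-.999]])
# camera pose then: fixed in tool
o=bot.get_obs(); q1=R.from_quat(o["tool_rot"]); c=bot.calibration("wrist"); t=q1.inv().apply(np.array(c["position"])-np.array(o["eef_pos"]))
cal=dict(K=c["K"],position=p+q.apply(t),orientation=(q*q1.inv()*R.from_quat(c["orientation"])).as_quat())
def pts(X,Z,t):
    t=np.radians(t); u=np.array([-np.cos(t),0,-np.sin(t)]); n=np.array([np.sin(t),0,-np.cos(t)]); F=np.array([X,0,Z])/1e3
    return proj("wrist",p+q.apply([F+.015*n,F+.05*u+.015*n,F+.12*u-.009*n,F+.015*n+[0,.015,0],F+.015*n-[0,.015,0],F+.05*u+.015*n+[0,.015,0],F+.05*u+.015*n-[0,.015,0]]),cal)
for end in(400,415):
    f=lambda v:(lambda a:[a[0,1]-228,a[1,1]-282,a[2,1]-end,.5*(abs(a[3,0]-a[4,0])-58),.5*(abs(a[5,0]-a[6,0])-67)])(pts(*v))
    s=least_squares(f,[0,58,85]); print(end,s.x,np.round(s.fun,1))
```

```text
col325 [(215, 154), (221, 192), (227, 128), (233, 66), (239, 63), (245, 64), (251, 64), (257, 61), (263, 61), (269, 61), (275, 61), (281, 61), (287, 72), (293, 78), (299, 95), (305, 120), (311, 120), (317, 119), (323, 120), (329, 119), (335, 120), (341, 119), (347, 119), (353, 119), (359, 119), (365, 119), (371, 119), (377, 119), (383, 119), (389, 118), (395, 119), (401, 118), (407, 118), (413, 118), (419, 29), (425, 28)]
row250 [(280, 121), (284, 120), (288, 121), (292, 113), (296, 69), (300, 63), (304, 63), (308, 64), (312, 61), (316, 60), (320, 61), (324, 60), (328, 63), (332, 62), (336, 62), (340, 61), (344, 63), (348, 62), (352, 63), (356, 109), (360, 122), (364, 121), (368, 121)]
row390 [(280, 32), (284, 35), (288, 33), (292, 32), (296, 35), (300, 114), (304, 133), (308, 136), (312, 134), (316, 132), (320, 127), (324, 120), (328, 112), (332, 108), (336, 104), (340, 96), (344, 95), (348, 86), (352, 45), (356, 39), (360, 35), (364, 31), (368, 31)]
400 [-11.73841819 115.04168005  63.93532869] [  0.3  -3.5   2.8  -9.  -10.4]
415 [-7.38765351 95.17772689 68.04544818] [ 0.4 -3.   2.1 -7.5 -8.1]
```

Run:
```python
from h import *
g=(.4925,-.0756)
p,q=plan([((*g,.09),Rd(24.1))],.5)
```

```text
[[0.5,-7,28,18,-0.7,-0.2,-3.9],[0.5,-9,27,18,-0.7,-0.2,-3.9],[0.5,-11,27,19,-0.7,-0.2,-4],[0.5,-12,25,19,-0.8,-0.2,-3.9],[0.5,-14,24,20,-0.7,-0.2,-3.9]]
```

Call:
move_arm(
  deltas=[
    [0.5,-7,28,18,-0.7,-0.2,-3.9],
    [0.5,-9,27,18,-0.7,-0.2,-3.9],
    [0.5,-11,27,19,-0.7,-0.2,-4],
    [0.5,-12,25,19,-0.8,-0.2,-3.9],
    [0.5,-14,24,20,-0.7,-0.2,-3.9],
    [0.5,0,0,0,0,0,0],
    [0.5,0,0,0,0,0,0],
  ],
)

```text
clock: 13.53
eef_pos: [0.4912, -0.0765, 0.0884]
tool_rot: [0.978, 0.207, -0.002, -0.001]
ft_force: [0.1, -0.0, 1.1]
grip_width: 0.0429
grasp_force: 0.0
```

Run:
```python
from fit import *
st(); cal=bot.calibration("wrist"); bot.camera("wrist")
for r in bot.outline_of("hinge_pin","wrist"):
    p,e=fit([("wrist",cal,r["pixels"])],PIN,(.581,-.036,3.562),1); print(r["conf"],r["rect"],np.round(p,4),np.degrees(p[2]),e)
    if e<.3:
        u=np.array([np.cos(p[2]),np.sin(p[2])]); plan([((*(p[:2]+.097*u),.02),Rd(np.degrees(p[2])-180))],.5,v=80)
```

```text
t 13.53 p [ 0.4912 -0.0765  0.0884] xyaw 23.9 x [ 0.914  0.405 -0.004] z [-0.005  0.001 -1.   ] q [-0.15  0.33 -0.21  1.03 -0.    2.57] F [ 0.1 -0.   1.1] w 0.0429 gf 0.0
0.58 [295.9, 75.8, 53.6, 197.1] [ 0.5825 -0.0344  3.5608] 204.02162246301532 0.04402213134471977
[[0.5,1,-1,70,0,0,0]]
```

Call:
move_arm(
  deltas=[
    [0.5,1,-1,35,0,0,0],
    [0.5,0,0,35,0,0,0],
    [0.5,0,0,20,0,0,0],
    [0.4,0,0,10,0,0,0],
    [0.35,0,0,4,0,0,0],
    [0.3,0,0,3,0,0,0],
    [0.27,0,0,0,0,0,0],
  ],
)

```text
clock: 14.22
eef_pos: [0.4938, -0.0736, -0.0162]
tool_rot: [0.978, 0.209, 0.0, 0.0]
ft_force: [0.2, -1.2, -0.7]
grip_width: 0.0231
grasp_force: 0.0
```

Call:
move_arm(
  deltas=[
    [0.24,0,0,0,0,0,0],
    [0.24,0,0,1,0,0,0],
    [0.24,0,0,0,0,0,0],
  ],
)

```text
clock: 14.47
eef_pos: [0.4933, -0.0739, -0.0171]
tool_rot: [0.978, 0.209, 0.0, 0.0]
ft_force: [0.1, 0.8, -0.3]
grip_width: 0.0206
grasp_force: 0.2
```

Call:
move_arm(
  deltas=[
    [0.24,0,0,2,0,0,0],
    [0.24,0,0,1,0,0,0],
    [0.24,0,0,0,0,0,0],
  ],
)

```text
clock: 14.72
eef_pos: [0.4934, -0.0739, -0.0189]
tool_rot: [0.978, 0.209, 0.001, 0.0]
ft_force: [-4.1, 0.9, 14.1]
grip_width: 0.0202
grasp_force: 7.4
```

Call:
move_arm(
  deltas=[
    [0.15,0,0,0,0,0,0],
    [0.1,0,0,0,0,0,0],
    [0.1,0,0,0,0,0,0],
  ],
)

```text
clock: 14.97
eef_pos: [0.4938, -0.0741, -0.0186]
tool_rot: [0.978, 0.209, 0.001, 0.001]
ft_force: [-3.1, 0.3, 16.0]
grip_width: 0.0163
grasp_force: 60.5
```

Tips touched the bench lightly (16 N), so the fingers are at their lowest, and the grip is 60 N. Lift and go to the pre-push pose.

```bash
sed -i 's/^S=np.array.*/S=np.array([.6229,-.0353]); SY=-2.6; D=.097; PV=.033/' h.py
python3 - <<'E'
from h import *
o=bot.get_obs(); a=np.array(o["eef_pos"])
plan([(a+[0,0,.02],R.from_quat(o["tool_rot"])),push(42,-40,.13,.03),push(42,-40,.084,.014)],.1,v=35)
E
```

```text
[[0.1,0,0,-20,0,0,0],[0.1,2,-6,-15,1.3,-5.6,3.7],[0.1,0,-7,-15,1.4,-5.7,3.6],[0.1,-1,-6,-14,1.3,-5.6,3.7],[0.1,-4,-7,-14,1.4,-5.6,3.6],[0.1,-5,-7,-14,1.3,-5.6,3.7],[0.1,-7,-7,-12,1.3,-5.7,3.6],[0.1,-9,-7,-12,1.4,-5.6,3.7],[0.1,21,0,12,0,0,0],[0.1,21,0,13,0,0,0]]
```

Call:
move_arm(
  deltas=[
    [0.1,0,0,-20,0,0,0],
    [0.1,2,-6,-15,1.3,-5.6,3.7],
    [0.1,0,-7,-15,1.4,-5.7,3.6],
    [0.1,-1,-6,-14,1.3,-5.6,3.7],
    [0.1,-4,-7,-14,1.4,-5.6,3.6],
    [0.1,-5,-7,-14,1.3,-5.6,3.7],
    [0.1,-7,-7,-12,1.3,-5.7,3.6],
    [0.1,-9,-7,-12,1.4,-5.6,3.7],
    [0.1,0,0,0,0,0,0],
  ],
)

```text
clock: 15.72
eef_pos: [0.489, -0.0284, 0.0976]
tool_rot: [0.937, -0.021, -0.348, -0.008]
ft_force: [0.8, -0.1, -7.3]
grip_width: 0.016
grasp_force: 58.9
```

```bash
cat >> pf.py <<'E'
def meas(v0,show=True):
    bot.camera("wrist"); L=[r for r in bot.outline_of("hinge_pin","wrist") if 250<r["rect"][0]<330]
    if not L: print("no mask"); return
    m=L[0]["pixels"]; v,e=fitpart(v0,{"wrist":m}); t=np.radians(v[2])
    x=lambda z:v[0]-(v[1]-z)/np.tan(t)
    print("foot X,Z,rel,y",v,"err",e,"rect",L[0]["rect"],"axis z@x=0",round(v[1]-v[0]*np.tan(t),1),"axis x@z=-33",round(x(-33),1))
E
python3 - <<'E'
from pf import *
st(); meas([97,-30,2,0]); plan([push(42,-40,.084,.014)],.1,v=35)
E
```

```text
t 15.72 p [ 0.489  -0.0284  0.0976] xyaw -2.6 x [ 0.757 -0.034 -0.653] z [-0.652  0.03  -0.757] q [-0.05  0.92  0.59  1.95 -0.01  3.13] F [ 0.8 -0.1 -7.3] w 0.016 gf 58.9
foot X,Z,rel,y [ 98.4 -27.7   1.9  -0.4] err 0.031 rect [274.7, 36.1, 103.1, 349.8] axis z@x=0 -31.0 axis x@z=-33 -61.4
[[0.1,20,0,10,0,0.1,0],[0.1,19,0,10,0,0.2,0.1]]
```

The fit shows the part straight in the fingers, 98 mm from foot to pads. Approach, then push with the tool kept tilted, so that less turning is needed in the pads.

Call:
move_arm(
  deltas=[
    [0.1,20,0,10,0,0.1,0],
    [0.1,19,0,10,0,0.2,0],
    [0.1,0,0,0,0,0,0],
  ],
)

```text
clock: 16.07
eef_pos: [0.5042, -0.0299, 0.0589]
tool_rot: [0.94, -0.021, -0.341, -0.008]
ft_force: [-0.6, -0.7, -4.8]
grip_width: 0.016
grasp_force: 58.8
```

```bash
sed -i 's/D=.097; PV=.033/D=.098; PV=.031/' h.py
python3 - <<'E'
from h import *
st()
f=lambda t:push(t,-40+8*(t-42)/40,.001*(28-4*(t-42)/48)+D*np.sin(np.radians(t))-.015*np.cos(np.radians(t)),0)
plan([f(t) for t in (42,)+tuple(np.arange(45,88,3))],.1,v=35)
E
```

```text
t 16.07 p [ 0.5042 -0.0299  0.0589] xyaw -2.5 x [ 0.766 -0.034 -0.642] z [-0.641  0.029 -0.767] q [-0.06  0.98  0.61  1.9  -0.01  3.13] F [-0.6 -0.7 -4.8] w 0.016 gf 58.8
[[0.1,12,0,-10,0,-0.1,0],[0.1,0,0,-5,0,0.6,0],[0.1,1,0,-5,0,0.6,0],[0.1,0,0,-5,0,0.6,0],[0.1,1,0,-5,0,0.6,0],[0.1,2,0,-5,0,0.6,0],[0.1,1,0,-5,0,0.6,0],[0.1,2,0,-5,0,0.6,0],[0.1,3,0,-4,0,0.6,0],[0.1,2,0,-5,0,0.6,0]]
[[0.1,3,0,-4,0,0.6,0],[0.1,3,0,-5,0,0.6,0],[0.1,3,0,-4,0,0.6,0],[0.1,4,0,-3,0,0.6,0],[0.1,4,0,-4,0,0.6,0],[0.1,4,0,-4,0,0.6,0]]
```

Call:
move_arm(
  deltas=[
    [0.1,12,0,-10,0,0,0],
    [0.1,0,0,-5,0,0.6,0],
    [0.1,1,0,-5,0,0.6,0],
    [0.1,0,0,-5,0,0.6,0],
    [0.1,1,0,-5,0,0.6,0],
    [0.1,0,0,0,0,0,0],
  ],
)

```text
clock: 16.57
eef_pos: [0.5353, -0.0313, 0.0787]
tool_rot: [0.947, -0.021, -0.32, -0.007]
ft_force: [-5.1, -0.3, -2.6]
grip_width: 0.0158
grasp_force: 58.8
```

Run:
```python
from pf import *
st(); meas([97,-20,12,0]); meas([90,-10,20,0])
```

```text
t 16.57 p [ 0.5353 -0.0313  0.0787] xyaw -2.6 x [ 0.795 -0.036 -0.606] z [-0.605  0.027 -0.796] q [-0.05  0.99  0.73  1.96 -0.01  3.13] F [-5.1 -0.3 -2.6] w 0.0158 gf 58.8
foot X,Z,rel,y [89.7 -6.  13.  -0.8] err 0.033 rect [282.4, 67.7, 86.9, 330.6] axis z@x=0 -26.7 axis x@z=-33 -27.2
foot X,Z,rel,y [90.  -0.8 17.3 -0.7] err 0.048 rect [281.2, 68.7, 87.1, 327.8] axis z@x=0 -28.8 axis x@z=-33 -13.4
```

```bash
cat > pp.py <<'E'
import h,sys
from h import *
h.D,h.PV,th,t1,tilt0,tilt1=[float(a) for a in sys.argv[1:7]]; c0,c1=[float(a)/1e3 for a in sys.argv[7:9]]; n=int(sys.argv[9]); S=h.S
rows=[]
for i in range(1,n+1):
    k=i/n; t=th+(t1-th)*k; rows.append(push(t,tilt0+(tilt1-tilt0)*k,c0+(c1-c0)*k+h.D*np.sin(np.radians(t))-.015*np.cos(np.radians(t)),0))
o=bot.get_obs(); z=np.array(o["eef_pos"])-h.PV*R.from_quat(o["tool_rot"]).as_matrix()[:,2]
print("pivot",np.round(z,4),"c now",round(z[2]-h.D*np.sin(np.radians(th))+.015*np.cos(np.radians(th)),4),"gap to face",np.round(push(th,0,.1,0)[0][0]-z[0],4))
plan(rows,.1,v=35)
E
python3 pp.py .093 .028 52 76 -37 -33 31 28 8
```

```text
pivot [ 0.5516 -0.0318  0.0992] c now 0.0352 gap to face 0.0023
[[0.1,6,0,-3,0,1,0],[0.1,1,0,-4,0,0.5,0],[0.1,2,0,-5,0,0.5,0],[0.1,2,0,-4,0,0.5,0],[0.1,2,0,-4,0,0.5,0],[0.1,2,0,-5,0,0.5,0],[0.1,3,0,-4,0,0.5,0],[0.1,3,0,-3,0,0.5,0]]
```

Call:
move_arm(
  deltas=[
    [0.1,5,0,-2,0,0.5,0],
    [0.1,2,0,-4,0,0.5,0],
    [0.1,2,0,-4,0,0.5,0],
    [0.1,2,0,-4,0,0.5,0],
    [0.1,2,0,-4,0,0.5,0],
    [0.1,0,0,0,0,0,0],
  ],
)

```text
clock: 17.27
eef_pos: [0.5562, -0.032, 0.083]
tool_rot: [0.954, -0.021, -0.3, -0.007]
ft_force: [-4.4, 0.9, -2.2]
grip_width: 0.0158
grasp_force: 58.7
```

Run:
```python
from pf import *
st(); meas([80,5,30,0]); meas([85,5,25,0])
```

```text
t 17.27 p [ 0.5562 -0.032   0.083 ] xyaw -2.6 x [ 0.819 -0.037 -0.573] z [-0.573  0.026 -0.819] q [-0.05  1.    0.79  1.97 -0.01  3.13] F [-4.4  0.9 -2.2] w 0.0158 gf 58.7
foot X,Z,rel,y [72.6 18.3 26.6 -0.9] err 0.049 rect [284.6, 112.9, 79.1, 298.9] axis z@x=0 -18.1 axis x@z=-33 -29.8
foot X,Z,rel,y [73.  17.  26.6 -1. ] err 0.049 rect [286.3, 114.5, 75.8, 298.6] axis z@x=0 -19.6 axis x@z=-33 -26.8
```

Run:
```python
from h import *
o=bot.get_obs(); q=R.from_quat(o["tool_rot"]); f=np.array([73,-1,17.7])/1e3
F0=np.array(o["eef_pos"])+q.apply(f); print("foot",F0)
W=[((.585,-.034,.045),-38),((.53,-.031,.035),-57),((.53,-.031,.014),-57)]
plan([(np.array(F)-Rd(-2.6,a).apply(f),Rd(-2.6,a)) for F,a in W],.1,v=30,w=5)
```

```text
foot [ 0.60533475 -0.03318708  0.02625257]
[[0.1,-26,2,-7,0,-3,0],[0.1,-7,0,5,0,-4.7,0],[0.1,-7,0,5,0,-4.8,0],[0.1,-6,-1,6,0,-4.7,0],[0.1,-5,0,6,0,-4.8,0],[0.1,17,0,11,0,0,0]]
```

Call:
move_arm(
  deltas=[
    [0.1,-13,1,-4,0,-1.5,0],
    [0.1,-13,1,-3,0,-1.5,0],
    [0.1,-7,0,5,0,-4.7,0],
    [0.1,-7,0,5,0,-4.8,0],
    [0.1,-6,-1,6,0,-4.7,0],
    [0.1,-5,0,6,0,-4.8,0],
    [0.1,0,0,0,0,0,0],
  ],
)

```text
clock: 18.05
eef_pos: [0.4608, -0.0282, 0.0769]
tool_rot: [0.888, -0.02, -0.46, -0.01]
ft_force: [0.6, 0.2, -4.5]
grip_width: 0.0157
grasp_force: 58.7
```

Run:
```python
from pf import *
st(); meas([73,18,27,0]);
```

```text
t 18.05 p [ 0.4608 -0.0282  0.0769] xyaw -2.5 x [ 0.576 -0.025 -0.817] z [-0.816  0.037 -0.577] q [-0.06  1.11  0.73  2.14 -0.01  3.14] F [ 0.6  0.2 -4.5] w 0.0157 gf 58.7
foot X,Z,rel,y [77.9 11.  25.6 -1. ] err 0.032 rect [284.4, 103.4, 78.6, 309.7] axis z@x=0 -26.3 axis x@z=-33 -13.9
```

With the stop out of the way the fit is clean (0.032): the part is 80° from level, a lean of 0.17 rad, gripped 86 mm from its foot. The pin creeps in the pads while being turned, so I will set it on its foot here, since it settles upright under 0.25 rad. Then I regrip it centrally and square it flush against the stop face.

Call:
move_arm(
  deltas=[
    [0.1,2,0,1,0,0,0],
    [0.1,1,0,1,0,0,0],
    [0.1,0,0,0,0,0,0],
  ],
)

```text
clock: 18.4
eef_pos: [0.4646, -0.0285, 0.0782]
tool_rot: [0.891, -0.02, -0.454, -0.01]
ft_force: [1.3, -0.0, -3.8]
grip_width: 0.0161
grasp_force: 58.8
```

Call:
move_arm(
  deltas=[
    [0.1,1,0,1,0,0,0],
    [0.1,0,0,0,0,0,0],
  ],
)

```text
clock: 18.57
eef_pos: [0.4636, -0.0285, 0.0767]
tool_rot: [0.89, -0.02, -0.455, -0.01]
ft_force: [-0.8, 0.3, -3.3]
grip_width: 0.0157
grasp_force: 58.8
```

Call:
move_arm(
  deltas=[
    [0.1,0,0,3,0,0,0],
    [0.1,0,0,3,0,0,0],
    [0.1,0,0,2,0,0,0],
    [0.1,0,0,0,0,0,0],
  ],
)

```text
clock: 18.9
eef_pos: [0.456, -0.0281, 0.0717]
tool_rot: [0.889, -0.02, -0.457, -0.01]
ft_force: [-0.8, -0.9, -4.0]
grip_width: 0.0158
grasp_force: 58.8
```

Call:
move_arm(
  deltas=[
    [0.1,0,0,2,0,0,0],
    [0.1,0,0,1,0,0,0],
    [0.1,0,0,0,0,0,0],
  ],
)

```text
clock: 19.15
eef_pos: [0.454, -0.028, 0.0703]
tool_rot: [0.89, -0.02, -0.456, -0.01]
ft_force: [0.2, -0.2, -3.0]
grip_width: 0.0159
grasp_force: 59.1
```

Call:
move_arm(
  deltas=[
    [0.1,0,0,2,0,0,0],
    [0.1,0,0,1,0,0,0],
    [0.1,0,0,0,0,0,0],
  ],
)

```text
clock: 19.4
eef_pos: [0.4521, -0.0279, 0.07]
tool_rot: [0.89, -0.02, -0.456, -0.01]
ft_force: [3.3, -0.5, 3.9]
grip_width: 0.016
grasp_force: 59.5
```

Run:
```python
from pf import *
st(); meas([78,11,26,0]);
```

```text
t 19.4 p [ 0.4521 -0.0279  0.07  ] xyaw -2.6 x [ 0.584 -0.026 -0.811] z [-0.81   0.036 -0.585] q [-0.06  1.09  0.66  2.1  -0.01  3.14] F [ 3.3 -0.5  3.9] w 0.016 gf 59.5
foot X,Z,rel,y [78.4 10.5 25.2 -1. ] err 0.033 rect [283.5, 100.1, 80.7, 312.1] axis z@x=0 -26.4 axis x@z=-33 -14.0
```

Call:
move_arm(
  deltas=[
    [0.25,0,0,0,0,0,0],
    [0.3,0,0,0,0,0,0],
    [0.4,0,0,0,0,0,0],
    [0.5,0,0,0,0,0,0],
    [0.5,0,0,0,0,0,0],
    [0.5,0,0,0,0,0,0],
    [0.5,-10,0,0,0,0,0],
    [0.5,-20,0,0,0,0,0],
    [0.5,-30,0,0,0,0,0],
    [0.5,-30,0,0,0,0,0],
  ],
)

```text
clock: 20.33
eef_pos: [0.3982, -0.0256, 0.1414]
tool_rot: [0.889, -0.02, -0.457, -0.01]
ft_force: [1.1, -0.2, 0.7]
grip_width: 0.0429
grasp_force: 0.0
```

Run:
```python
from pf import *
st()
for c in("top","scene","wrist"):
    bot.camera(c)
    for r in bot.outline_of("hinge_pin",c):
        m=r["pixels"]; b=cv2.minAreaRect(corners(m)); print(c,round(r["conf"],2),r["rect"],m.sum(),np.round(b[1]))
# expected standing at foot
F=np.array([.4905,-.0295,0])
M=[box(-15,15,-15,15,0,50),box(-9,9,-9,9,50,120)]
for c in("top","scene"):
    p,_=proj(c,F+M[0]),0; q=proj(c,F+M[1]); a=np.vstack([p,q]); print(c,"exp",a.min(0),a.max(0)-a.min(0))
```

```text
t 20.33 p [ 0.3982 -0.0256  0.1414] xyaw -2.6 x [ 0.581 -0.026 -0.813] z [-0.813  0.036 -0.582] q [-0.06  0.9   0.46  2.08 -0.01  3.13] F [ 1.1 -0.2  0.7] w 0.0429 gf 0.0
top 0.79 [472.4, 136.7, 25.1, 47.7] 521 [49. 15.]
scene 0.6 [138.6, 273.0, 18.0, 45.1] 478 [15. 43.]
scene 0.59 [288.7, 189.8, 16.8, 57.7] 747 [56. 17.]
wrist 0.67 [285.7, 0.7, 67.2, 151.1] 9359 [153.  66.]
top exp [337.32823822 248.89150166] [19.54483848 19.3885881 ]
scene exp [284.35226291 188.98923745] [17.57384727 57.87637803]
```

The part stands: the scene outline is 17x58 px against 17.6x57.9 expected. I measure its place and plan a regrip with a half-turned tool, which suits the wrist range at the vise.

```bash
cat >> pf.py <<'E'
STAND=lambda z0=0:[box(-15,15,-15,15,z0,z0+50)]+[np.array([[.009*np.cos(a),.009*np.sin(a),z] for z in((z0+50)/1e3,(z0+120)/1e3) for a in np.linspace(0,2*np.pi,16)])]
E
python3 - <<'E'
from pf import *
bot.camera("scene"); bot.camera("wrist"); m=best("hinge_pin","scene",(297,218)); print(fit([("scene",None,m)],STAND(),(.49,-.035,-.05)))
p=np.array(bot.get_obs()["eef_pos"])
a,b=plan([(p+[0,0,.1],Rd(-2.6,-54)),((.42,-.03,.26),Rd(-2.6,0))],.5); print('--')
plan([((.45,-.035,.26),Rd(173))],.5,a,b)
E
```

```text
(array([ 0.48805357, -0.02761454,  0.00155789]), np.float64(0.12764753435731613))
[[0.5,-27,0,-19,0,0.1,0],[0.5,-27,0,-20,0,0.2,0],[0.5,-27,0,-19,0,0.1,0],[0.5,0,0,-4,0,6.8,0],[0.5,-1,1,-3,0,6.7,0],[0.5,1,0,-4,0,6.8,0],[0.5,1,1,-3,0,6.7,0],[0.5,1,0,-4,0,6.8,0],[0.5,1,1,-3,0,6.7,0],[0.5,2,0,-3,0,6.8,0]]
[[0.5,3,0,-3,0,6.7,0]]
--
[[0.5,1,0,0,0,0,-6.8],[0.5,1,0,0,0,0,-6.7],[0.5,1,1,0,0,0,-6.8],[0.5,1,1,0,0,0,-6.7],[0.5,1,0,0,0,0,-6.8],[0.5,1,1,0,0,0,-6.7],[0.5,1,1,0,0,0,-6.8],[0.5,1,1,0,0,0,-6.7],[0.5,0,1,0,0,0,-6.8],[0.5,1,1,0,0,0,-6.7]]
[[0.5,0,1,0,0,0,-6.8],[0.5,0,1,0,0,0,-6.7],[0.5,0,1,0,0,0,-6.8],[0.5,0,2,0,0,0,-6.7],[0.5,0,1,0,0,0,-6.8],[0.5,-1,1,0,0,0,-6.7],[0.5,0,1,0,0,0,-6.8],[0.5,-1,1,0,0,0,-6.7],[0.5,0,1,0,0,0,-6.8],[0.5,-1,1,0,0,0,-6.7]]
[[0.5,-1,0,0,0,0,-6.8],[0.5,-1,1,0,0,0,-6.8],[0.5,-1,0,0,0,0,-6.7],[0.5,-1,1,0,0,0,-6.8],[0.5,-1,0,0,0,0,-6.7],[0.5,-2,0,0,0,0,-6.8]]
```

Call:
move_arm(
  deltas=[
    [0.5,-27,0,-19,0,0,0],
    [0.5,-27,0,-20,0,0,0],
    [0.5,-27,0,-19,0,0,0],
    [0.5,0,0,-4,0,6.8,0],
    [0.5,0,0,-3,0,6.8,0],
    [0.5,0,0,-4,0,6.8,0],
    [0.5,0,0,-3,0,6.8,0],
    [0.5,0,0,-4,0,6.8,0],
    [0.5,0,0,-3,0,6.8,0],
    [0.5,0,0,-3,0,6.8,0],
  ],
)

```text
clock: 21.62
eef_pos: [0.3888, -0.025, 0.2363]
tool_rot: [0.999, -0.022, -0.041, -0.001]
ft_force: [-0.0, -0.4, 0.5]
grip_width: 0.0431
grasp_force: 0.0
```

Call:
move_arm(
  deltas=[
    [0.5,0,0,0,0,6.8,-3],
    [0.5,0,0,0,0,0,-7],
    [0.5,0,0,0,0,0,-7],
    [0.5,0,0,0,0,0,-7],
    [0.5,0,0,0,0,0,-7],
    [0.5,0,0,0,0,0,-7],
    [0.5,0,0,0,0,0,-7],
    [0.5,0,0,0,0,0,-7],
    [0.5,0,0,0,0,0,-7],
    [0.5,0,0,0,0,0,-7],
  ],
)

```text
clock: 22.45
eef_pos: [0.3877, -0.0249, 0.2352]
tool_rot: [0.849, 0.528, 0.011, 0.006]
ft_force: [0.0, 0.4, -0.1]
grip_width: 0.0425
grasp_force: 0.0
```

Call:
move_arm(
  deltas=[
    [0.5,0,0,0,0,0,-7],
    [0.5,0,0,0,0,0,-7],
    [0.5,0,0,0,0,0,-7],
    [0.5,0,0,0,0,0,-7],
    [0.5,0,0,0,0,0,-7],
    [0.5,0,0,0,0,0,-7],
    [0.5,0,0,0,0,0,-7],
    [0.5,0,0,0,0,0,-7],
    [0.5,0,0,0,0,0,-7],
    [0.5,0,0,0,0,0,-7],
  ],
)

```text
clock: 23.28
eef_pos: [0.3877, -0.0249, 0.2352]
tool_rot: [0.393, 0.919, 0.005, 0.011]
ft_force: [-0.2, -0.5, 0.5]
grip_width: 0.043
grasp_force: 0.0
```

Run:
```python
from pf import *
st(); p,q=plan([((.46,-.03,.25),Rd(173.1))],.5)
bot.camera("top"); 
for r in bot.outline_of("hinge_pin","top"): print(r["conf"],r["rect"])
```

```text
t 23.28 p [ 0.3877 -0.0249  0.2352] xyaw 133.7 x [-0.691  0.723 -0.015] z [ 0.024  0.002 -1.   ] q [-0.07 -0.01 -0.22  1.33  0.    0.74] F [-0.2 -0.5  0.5] w 0.043 gf 0.0
[[0.5,-9,8,-2,0.1,0.2,-6.6],[0.5,-10,7,-2,0.1,0.2,-6.5],[0.5,-10,6,-3,0.2,0.2,-6.6],[0.5,-12,5,-2,0.1,0.2,-6.6],[0.5,-11,3,-2,0.1,0.2,-6.5],[0.5,-12,2,-3,0.1,0.2,-6.6]]
0.76 [338.4, 251.7, 16.7, 16.6]
0.75 [471.7, 133.4, 27.7, 48.6]
```

Run:
```python
from pf import *
p,q=plan([((.47,-.0276,.2),Rd(177.4))],.5)
```

```text
[[0.5,-8,8,5,0.1,0.2,-6.3],[0.5,-9,7,6,0.1,0.2,-6.3],[0.5,-10,7,5,0.1,0.1,-6.3],[0.5,-11,5,5,0.1,0.2,-6.3],[0.5,-11,4,5,0.1,0.2,-6.3],[0.5,-11,2,5,0.1,0.2,-6.3],[0.5,-12,2,5,0.1,0.1,-6.3]]
```

Call:
move_arm(
  deltas=[
    [0.5,-8,8,5,0,0.2,-6.3],
    [0.5,-9,7,6,0,0.2,-6.3],
    [0.5,-10,7,5,0,0.2,-6.3],
    [0.5,-11,5,5,0,0.2,-6.3],
    [0.5,-11,4,5,0,0.2,-6.3],
    [0.5,-11,2,5,0,0.2,-6.3],
    [0.5,-12,2,5,0,0,-6.3],
    [0.5,0,0,0,0,0,0],
    [0.5,0,0,0,0,0,0],
  ],
)

```text
clock: 24.13
eef_pos: [0.4701, -0.0271, 0.2002]
tool_rot: [0.024, 1.0, 0.006, 0.002]
ft_force: [-0.0, 0.8, -0.1]
grip_width: 0.0428
grasp_force: 0.0
```

Run:
```python
from pf import *
st(); c=bot.calibration("wrist"); bot.camera("wrist"); bot.camera("scene"); bot.camera("top")
mw=best("hinge_pin","wrist",(325,200)); ms=best("hinge_pin","scene",(297,218)); mt=best("hinge_pin","top",(347,260))
ys,xs=np.where(mw); print(xs.min(),xs.max(),ys.min(),ys.max())
for nm,ob in(("w",[("wrist",c,mw)]),("s",[("scene",None,ms)]),("t",[("top",None,mt)]),("ws",[("wrist",c,mw),("scene",None,ms)])):
    for y0 in(-.05,.3): print(nm,[np.round(x,4) for x in fit(ob,STAND(),(.488,-.028,y0),2)])
```

```text
t 24.13 p [ 0.4701 -0.0271  0.2002] xyaw 177.2 x [-0.999  0.049 -0.004] z [ 0.005  0.011 -1.   ] q [-0.07  0.19 -0.1   1.28  0.01 -0.02] F [-0.   0.8 -0.1] w 0.0428 gf 0.0
303 338 209 276
w [array([ 0.4885, -0.0287, -0.0595]), np.float64(0.0745)]
w [array([ 0.4885, -0.029 , -0.052 ]), np.float64(0.0729)]
s [array([ 0.4904, -0.0282, -0.0408]), np.float64(0.0595)]
s [array([ 0.4904, -0.0283,  0.2612]), np.float64(0.0897)]
t [array([ 0.488, -0.028, -0.05 ]), np.float64(1.0)]
t [array([ 0.488, -0.028,  0.3  ]), np.float64(1.0)]
ws [array([ 0.4893, -0.0285, -0.0511]), np.float64(0.0718)]
ws [array([ 0.489 , -0.0285, -0.0496]), np.float64(0.0705)]
```

Call:
move_arm(
  deltas=[
    [0.5,-19,0,0,0.6,0.3,0],
    [0.5,0,0,35,0,0,0],
    [0.5,0,0,35,0,0,0],
    [0.5,0,0,35,0,0,0],
    [0.5,0,0,25,0,0,0],
    [0.5,0,0,16,0,0,0],
    [0.5,0,0,0,0,0,0],
    [0.35,0,0,0,0,0,0],
  ],
)

```text
clock: 25.1
eef_pos: [0.4889, -0.0278, 0.055]
tool_rot: [0.023, 1.0, 0.0, -0.0]
ft_force: [0.7, -0.0, 0.5]
grip_width: 0.0321
grasp_force: 0.0
```

Call:
move_arm(
  deltas=[
    [0.25,0,0,0,0,0,0],
    [0.22,0,0,0,0,0,0],
    [0.15,0,0,0,0,0,0],
    [0.1,0,0,0,0,0,0],
    [0.1,0,0,0,0,0,0],
  ],
)

```text
clock: 25.52
eef_pos: [0.4912, -0.0284, 0.0572]
tool_rot: [0.022, 1.0, -0.0, 0.003]
ft_force: [-0.3, -1.5, 6.3]
grip_width: 0.0164
grasp_force: 58.5
```

Run:
```python
from pf import *
st(); bot.camera("scene"); ms=best("hinge_pin","scene",(297,218)); ys,xs=np.where(ms); print(xs.min(),xs.max(),ys.min(),ys.max())
S2=np.array([.627,-.0015]); n=np.array([np.cos(np.radians(-6.9)),np.sin(np.radians(-6.9))]); t=np.array([-n[1],n[0]])
d=np.array([.489,-.0285])-S2; print("normal dist",d@n,"along",d@t)
print("target near face", S2+n*-.025+t*-.02)
```

```text
t 25.52 p [ 0.4912 -0.0284  0.0572] xyaw 177.4 x [-0.999  0.045 -0.006] z [ 0.006 -0.    -1.   ] q [-0.06  0.35 -0.28  0.94 -0.   -0.01] F [-0.3 -1.5  6.3] w 0.0164 gf 58.5
286 304 191 246
normal dist -0.13375681853772803 along -0.04338333199127633
target near face [ 0.59977833 -0.01835173]
```

Gripped upright and central. Lift slightly, turn square to the stop and push the foot's side flush against the upright face.

Run:
```python
from pf import *
o=bot.get_obs(); p=np.array(o["eef_pos"])
n=np.array([np.cos(np.radians(-6.9)),np.sin(np.radians(-6.9))]); T=np.array([.5998,-.0184])
a=plan([(p+[0,0,.012],Rd(177.4)),((*T,p[2]+.010),Rd(173.1)),((*(T+n*.010),p[2]+.010),Rd(173.1)),((*(T+n*.014),p[2]+.010),Rd(173.1))],.1,v=20)
```

```text
[[0.1,0,0,-12,0,0.3,0],[0.1,-18,2,0,0,0,0.7],[0.1,-18,3,1,0,0,0.7],[0.1,-18,3,0,0,0,0.8],[0.1,-18,3,0,0,0,0.7],[0.1,-18,4,1,0,0,0.7],[0.1,-18,3,0,0,0,0.7],[0.1,-10,0,0,0,0,0],[0.1,-4,0,0,0,0,0]]
```

Call:
move_arm(
  deltas=[
    [0.1,0,0,-12,0,0.3,0],
    [0.1,-18,2,0,0,0,0.7],
    [0.1,-18,3,1,0,0,0.7],
    [0.1,-18,3,0,0,0,0.8],
    [0.1,-18,3,0,0,0,0.7],
    [0.1,-18,4,1,0,0,0.7],
    [0.1,-18,3,0,0,0,0.7],
    [0.1,-5,0,0,0,0,0],
    [0.1,0,0,0,0,0,0],
  ],
)

```text
clock: 26.37
eef_pos: [0.6044, -0.0185, 0.0642]
tool_rot: [0.06, 0.998, 0.001, -0.002]
ft_force: [0.3, -0.0, -4.4]
grip_width: 0.0168
grasp_force: 58.7
```

Call:
move_arm(
  deltas=[
    [0.1,-2,0,0,0,0,0],
    [0.1,-2,0,0,0,0,0],
  ],
)

```text
clock: 26.53
eef_pos: [0.6061, -0.0192, 0.0644]
tool_rot: [0.06, 0.998, 0.0, -0.003]
ft_force: [0.6, -0.1, -4.0]
grip_width: 0.0167
grasp_force: 58.7
```

Call:
move_arm(
  deltas=[
    [0.1,-1,0,0,0,0,0],
    [0.1,-1,0,0,0,0,0],
  ],
)

```text
clock: 26.7
eef_pos: [0.6091, -0.0195, 0.0649]
tool_rot: [0.06, 0.998, 0.0, -0.002]
ft_force: [-0.3, -0.1, -3.8]
grip_width: 0.0168
grasp_force: 58.7
```

Call:
move_arm(
  deltas=[
    [0.1,-1,0,0,0,0,0],
    [0.1,-1,0,0,0,0,0],
    [0.1,0,0,0,0,0,0],
  ],
)

```text
clock: 26.95
eef_pos: [0.6113, -0.0197, 0.0649]
tool_rot: [0.06, 0.998, 0.0, -0.002]
ft_force: [0.4, 0.2, -3.4]
grip_width: 0.0166
grasp_force: 58.7
```

Call:
move_arm(
  deltas=[
    [0.1,-1,0,0,0,0,0],
    [0.1,-1,0,0,0,0,0],
    [0.1,0,0,0,0,0,0],
  ],
)

```text
clock: 27.2
eef_pos: [0.612, -0.0197, 0.0646]
tool_rot: [0.06, 0.998, 0.0, -0.003]
ft_force: [-4.8, -0.6, -0.1]
grip_width: 0.0163
grasp_force: 59.1
```

Contact at about 5 N: the foot is flush with the face. Press 1 mm more, back off, lift and carry to the vise.

Call:
move_arm(
  deltas=[
    [0.1,-1,0,0,0,0,0],
    [0.1,0,0,0,0,0,0],
  ],
)

```text
clock: 27.37
eef_pos: [0.6122, -0.0198, 0.0645]
tool_rot: [0.06, 0.998, 0.0, -0.004]
ft_force: [-6.1, 0.4, 0.7]
grip_width: 0.0165
grasp_force: 59.3
```

Call:
move_arm(
  deltas=[
    [0.1,10,0,0,0,0,0],
    [0.1,15,0,-15,0,0,0],
    [0.1,0,0,-40,0,0,0],
    [0.1,0,0,-40,0,0,0],
    [0.1,0,0,0,0,0,0],
  ],
)

```text
clock: 27.78
eef_pos: [0.5958, -0.0173, 0.1691]
tool_rot: [0.06, 0.998, 0.001, 0.007]
ft_force: [1.4, -0.7, -1.9]
grip_width: 0.0168
grasp_force: 59.1
```

Run:
```python
from pf import *
st(); meas([0,56,90,0]); c=bot.calibration("scene"); bot.camera("scene"); o=bot.get_obs(); p=np.array(o["eef_pos"])
x,y=proj("scene",p)[0]; m=best("hinge_pin","scene",(x,y)); 
q=corners(m); b=cv2.minAreaRect(q); print(b, proj("scene",[p-[0,0,.05],p+[0,0,.05]]))
plan([((.5888,.2406,p[2]),Rd(191.3))],.1,v=33)
```

```text
t 27.78 p [ 0.5958 -0.0173  0.1691] xyaw 173.2 x [-0.993  0.119 -0.013] z [ 0.013  0.001 -1.   ] q [-0.03  0.44  0.18  1.29  0.    0.09] F [ 1.4 -0.7 -1.9] w 0.0168 gf 59.1
foot X,Z,rel,y [-0.6 64.3 88.9  0.4] err 0.062 rect [289.4, 224.3, 64.9, 164.7] axis z@x=0 95.5 axis x@z=-33 -2.5
((294.4558410644531, 210.07351684570312), (22.39537811279297, 68.02980041503906), 4.39870548248291) [[293.48471723 233.81884013]
 [292.56586529 185.33277864]]
[[0.1,4,32,0,0,0,-2.3],[0.1,3,32,0,0,-0.1,-2.2],[0.1,1,32,0,0,0,-2.3],[0.1,0,32,-1,0,0,-2.3],[0.1,-1,33,0,0,-0.1,-2.2],[0.1,-2,32,0,0.1,0,-2.3],[0.1,-4,32,0,0,0,-2.3],[0.1,-5,32,0,0,-0.1,-2.3]]
```

Call:
move_arm(
  deltas=[
    [0.1,4,32,0,0,0,-2.3],
    [0.1,3,32,0,0,0,-2.2],
    [0.1,1,32,0,0,0,-2.3],
    [0.1,0,32,-1,0,0,-2.3],
    [0.1,-1,33,0,0,0,-2.2],
    [0.1,-2,32,0,0,0,-2.3],
    [0.1,-4,32,0,0,0,-2.3],
    [0.1,-5,32,0,0,-0.3,-2.3],
    [0.1,0,0,0,0,0,0],
    [0.1,0,0,0,0,0,0],
  ],
)

```text
clock: 28.82
eef_pos: [0.5875, 0.2426, 0.1582]
tool_rot: [-0.101, 0.995, 0.0, -0.001]
ft_force: [-0.4, -0.4, -4.7]
grip_width: 0.0163
grasp_force: 59.4
```

Run:
```python
from pf import *
st(); bot.camera("scene"); bot.camera("top")
VB=lambda:JAW
for c,n in(("scene",(433,240)),("top",(186,241))):
    L=bot.outline_of("jaw",c)
    for r in L[:2]: print(c,r["conf"],r["rect"])
ms=best("jaw","scene",(433,240)); print(fit([("scene",None,ms)],JAW,(.581,.239,.19)))
meas([0,60,89,0])
plan([((.5888,.2406,.095),Rd(191.3))],.1,v=30)
```

```text
t 28.82 p [0.5875 0.2426 0.1582] xyaw -168.5 x [-0.98  -0.2    0.003] z [-0.003  0.    -1.   ] q [0.39 0.54 0.31 1.34 0.   0.19] F [-0.4 -0.4 -4.7] w 0.0163 gf 59.4
scene 0.72 [405.2, 224.1, 52.9, 38.0]
top 0.8 [154.4, 217.7, 68.9, 47.0]
(array([0.58132735, 0.23825412, 0.23661212]), np.float64(0.39515810576835453))
foot X,Z,rel,y [-0.4 65.5 88.3  0.2] err 0.064 rect [291.3, 224.8, 65.5, 162.8] axis z@x=0 79.0 axis x@z=-33 -3.3
[[0.1,0,0,22,0,0,0],[0.1,0,1,22,0.1,0.1,0],[0.1,0,0,22,0,0,-0.1]]
```

Call:
move_arm(
  deltas=[
    [0.1,0,0,20,0,0,0],
    [0.1,0,0,20,0,0,0],
    [0.1,0,0,15,0,0,0],
    [0.1,0,0,0,0,0,0],
    [0.1,0,0,0,0,0,0],
  ],
)

```text
clock: 29.58
eef_pos: [0.5886, 0.2401, 0.1055]
tool_rot: [-0.098, 0.995, 0.001, -0.0]
ft_force: [-0.1, -0.5, -2.0]
grip_width: 0.0167
grasp_force: 59.4
```

Call:
move_arm(
  deltas=[
    [0.1,0,0,3,0,0,0],
    [0.1,0,0,3,0,0,0],
    [0.1,0,0,0,0,0,0],
  ],
)

```text
clock: 29.83
eef_pos: [0.5898, 0.2412, 0.1009]
tool_rot: [-0.099, 0.995, 0.001, 0.002]
ft_force: [-0.2, -0.9, -3.9]
grip_width: 0.0163
grasp_force: 59.4
```

Call:
move_arm(
  deltas=[
    [0.1,0,0,2,0,0,0],
    [0.1,0,0,1,0,0,0],
    [0.1,0,0,0,0,0,0],
  ],
)

```text
clock: 30.08
eef_pos: [0.5892, 0.2412, 0.0972]
tool_rot: [-0.099, 0.995, 0.001, 0.001]
ft_force: [0.1, -0.4, -3.6]
grip_width: 0.0165
grasp_force: 59.4
```

Call:
move_arm(
  deltas=[
    [0.1,0,0,2,0,0,0],
    [0.1,0,0,2,0,0,0],
    [0.1,0,0,0,0,0,0],
  ],
)

```text
clock: 30.33
eef_pos: [0.5889, 0.2411, 0.0926]
tool_rot: [-0.099, 0.995, 0.001, 0.0]
ft_force: [-0.1, 0.5, -3.6]
grip_width: 0.0164
grasp_force: 59.4
```

Call:
move_arm(
  deltas=[
    [0.1,0,0,2,0,0,0],
    [0.1,0,0,1,0,0,0],
    [0.1,0,0,0,0,0,0],
  ],
)

```text
clock: 30.58
eef_pos: [0.589, 0.2411, 0.0898]
tool_rot: [-0.099, 0.995, 0.001, 0.001]
ft_force: [0.0, 0.5, -3.8]
grip_width: 0.0165
grasp_force: 59.4
```

Call:
move_arm(
  deltas=[
    [0.1,0,0,1,0,0,0],
    [0.1,0,0,1,0,0,0],
    [0.1,0,0,0,0,0,0],
  ],
)

```text
clock: 30.83
eef_pos: [0.5892, 0.2411, 0.088]
tool_rot: [-0.099, 0.995, 0.001, 0.001]
ft_force: [-0.8, -0.1, -3.2]
grip_width: 0.0164
grasp_force: 59.4
```

Call:
move_arm(
  deltas=[
    [0.1,0,0,1,0,0,0],
    [0.1,0,0,1,0,0,0],
    [0.1,0,0,0,0,0,0],
  ],
)

```text
clock: 31.08
eef_pos: [0.5896, 0.2412, 0.0872]
tool_rot: [-0.099, 0.995, 0.001, 0.001]
ft_force: [-1.7, -1.6, 2.4]
grip_width: 0.0166
grasp_force: 60.2
```

Call:
move_arm(
  deltas=[
    [0.1,0,0,1,0,0,0],
    [0.1,0,0,0,0,0,0],
  ],
)

```text
clock: 31.25
eef_pos: [0.5898, 0.2413, 0.0872]
tool_rot: [-0.099, 0.995, 0.001, 0.002]
ft_force: [-2.8, -1.3, 6.9]
grip_width: 0.0167
grasp_force: 60.8
```

Foot on the bed (+7 N). Release and rise.

Call:
move_arm(
  deltas=[
    [0.22,0,0,0,0,0,0],
    [0.25,0,0,0,0,0,0],
    [0.3,0,0,0,0,0,0],
    [0.4,0,0,0,0,0,0],
    [0.5,0,0,0,0,0,0],
    [0.5,0,0,-15,0,0,0],
    [0.5,0,0,-30,0,0,0],
    [0.5,0,0,-35,0,0,0],
    [0.5,0,0,-30,0,0,0],
    [0.5,0,0,0,0,0,0],
  ],
)

```text
clock: 32.08
eef_pos: [0.5927, 0.2424, 0.2031]
tool_rot: [-0.099, 0.995, 0.003, 0.007]
ft_force: [1.2, 0.7, 1.6]
grip_width: 0.0429
grasp_force: 0.0
```

Run:
```python
from pf import *
st(); c=bot.calibration("wrist"); bot.camera("wrist"); bot.camera("scene")
for cam in("wrist","scene"):
    for r in bot.outline_of("hinge_pin",cam):
        b=cv2.minAreaRect(corners(r["pixels"])); print(cam,round(r["conf"],2),r["rect"],np.round(b[1]),round(b[2],1))
        ob=[(cam,c if cam=="wrist" else None,r["pixels"])]
        if not(cam=="scene" and r["rect"][0]<300): print([np.round(x,4) for x in fit(ob,STAND(30),(.589,.241,.197),2)])
# behind the jaw: contact point & pose
v=np.array([.581,.239]); a=np.radians(11.3); u=np.array([np.cos(a),np.sin(a)]); 
print("jaw back",v-.085*u,"pre",v-.125*u)
```

```text
t 32.08 p [0.5927 0.2424 0.2031] xyaw -168.6 x [-0.98  -0.197 -0.015] z [ 0.014  0.007 -1.   ] q [0.39 0.52 0.39 1.43 0.   0.19] F [1.2 0.7 1.6] w 0.0429 gf 0.0
wrist 0.83 [301.2, 187.3, 41.1, 69.3] [38. 68.] 2.5
[array([0.5885, 0.2408, 0.1712]), np.float64(0.0568)]
scene 0.88 [436.6, 222.2, 23.6, 45.7] [23. 46.] 3.5
[array([0.5867, 0.241 , 0.016 ]), np.float64(0.3718)]
scene 0.63 [140.3, 276.9, 17.1, 42.1] [41. 14.] 90.0
jaw back [0.49764775 0.22234458] pre [0.45842317 0.21450673]
```

It stands at (0.5885,0.2408), square to the jaws. Shut the fingers and go behind the moving jaw.

Run:
```python
from pf import *
v=np.array([.581,.239]); a=np.radians(11.3); u=np.array([np.cos(a),np.sin(a)])
plan([((*(v-.125*u),.205),Rd(191.3)),((*(v-.125*u),.032),Rd(191.3))],0,v=35)
```

```text
[[0,33,0,-3,0,0,0],[0,33,0,-3,0,0,0],[0,34,0,-2,0.1,0,0],[0,33,0,-3,0,0,0.1],[0,0,0,35,0,0,0],[0,0,0,34,0,0,0],[0,0,0,35,0,0,0],[0,0,0,34,0,0,0],[0,0,0,35,0,0,0]]
```

Call:
move_arm(
  deltas=[
    [0,33,0,-3,0,0,0],
    [0,33,0,-3,0,0,0],
    [0,34,0,-2,0,0,0],
    [0,33,0,-3,0,0,0],
    [0,0,0,0,0,0,0],
    [0,0,0,35,0,0,0],
    [0,0,0,34,0,0,0],
    [0,0,0,35,0,0,0],
    [0,0,0,34,0,0,0],
    [0,0,0,30,0,0,0],
  ],
)

```text
clock: 33.12
eef_pos: [0.4572, 0.2142, 0.0345]
tool_rot: [-0.099, 0.995, 0.0, -0.001]
ft_force: [0.3, -0.3, -0.4]
grip_width: -0.0
grasp_force: 0.0
```

Call:
move_arm(
  deltas=[
    [0,0,0,5,0,0,0],
    [0,-10,0,0,0,0,0],
    [0,-8,0,0,0,0,0],
    [0,0,0,0,0,0,0],
  ],
)

```text
clock: 33.45
eef_pos: [0.4791, 0.2194, 0.0337]
tool_rot: [-0.099, 0.995, 0.001, 0.002]
ft_force: [-0.9, -0.5, 0.1]
grip_width: -0.0
grasp_force: 0.0
```

```bash
cat > vf.py <<'E'
from pf import *
st(); o=bot.get_obs(); v=np.array([.581,.239]); a=np.radians(11.3); u=np.array([np.cos(a),np.sin(a)]); w=np.array([-u[1],u[0]]); d=np.array(o["eef_pos"])[:2]-v
print("vise x",round(d@u,4),"y",round(d@w,4),"push force",round(-np.array(o["ft_force"])[:2]@u,1))
E
python3 vf.py
```

```text
t 33.45 p [0.4791 0.2194 0.0337] xyaw -168.7 x [-0.981 -0.196 -0.005] z [ 0.004  0.003 -1.   ] q [ 0.43  0.44 -0.21  0.92  0.    0.23] F [-0.9 -0.5  0.1] w -0.0 gf 0.0
vise x -0.1037 y 0.0008 push force 1.0
```

Call:
move_arm(
  deltas=[
    [0,-4,0,0,0,0,0],
    [0,-4,0,0,0,0,0],
    [0,-4,0,0,0,0,0],
    [0,-4,0,0,0,0,0],
  ],
)

```text
clock: 33.78
eef_pos: [0.4908, 0.2217, 0.0334]
tool_rot: [-0.099, 0.995, 0.001, -0.001]
ft_force: [-6.1, -0.5, 4.5]
grip_width: 0.0003
grasp_force: 2.9
```

Call:
move_arm(
  deltas=[
    [0,-4,0,0,0,0,0],
    [0,-4,0,0,0,0,0],
    [0,-4,0,0,0,0,0],
    [0,-4,0,0,0,0,0],
  ],
)

```text
clock: 34.12
eef_pos: [0.506, 0.225, 0.0333]
tool_rot: [-0.099, 0.995, 0.001, -0.001]
ft_force: [-5.3, 0.5, 4.6]
grip_width: -0.0003
grasp_force: 3.0
```

```bash
python3 vf.py
```

```text
t 34.12 p [0.506  0.225  0.0333] xyaw -168.6 x [-0.98  -0.197  0.002] z [-0.002  0.002 -1.   ] q [ 0.42  0.49 -0.13  0.96  0.    0.22] F [-5.3  0.5  4.6] w -0.0003 gf 3.0
vise x -0.0763 y 0.0009 push force 5.1
```

Call:
move_arm(
  deltas=[
    [0,-4,0,0,0,0,0],
    [0,-4,0,0,0,0,0],
    [0,-4,0,0,0,0,0],
    [0,-3,0,0,0,0,0],
  ],
)

```text
clock: 34.45
eef_pos: [0.5204, 0.2281, 0.0333]
tool_rot: [-0.099, 0.995, 0.001, -0.001]
ft_force: [-8.9, 1.1, 6.2]
grip_width: -0.0
grasp_force: 4.3
```

Call:
move_arm(
  deltas=[
    [0,-2,0,0,0,0,0],
    [0,-2,0,0,0,0,0],
    [0,-2,0,0,0,0,0],
  ],
)

```text
clock: 34.7
eef_pos: [0.5256, 0.2292, 0.0332]
tool_rot: [-0.099, 0.995, 0.001, -0.002]
ft_force: [-7.7, -0.5, 5.6]
grip_width: -0.0002
grasp_force: 4.0
```

```bash
python3 vf.py
```

```text
t 34.7 p [0.5256 0.2292 0.0332] xyaw -168.6 x [-0.98  -0.198  0.004] z [-0.004  0.002 -1.   ] q [ 0.41  0.52 -0.07  0.98  0.    0.21] F [-7.7 -0.5  5.6] w -0.0002 gf 4.0
vise x -0.0562 y 0.0012 push force 7.6
```

Call:
move_arm(
  deltas=[
    [0,-1,0,0,0,0,0],
    [0,-1,0,0,0,0,0],
    [0,-1,0,0,0,0,0],
  ],
)

```text
clock: 34.95
eef_pos: [0.5256, 0.2292, 0.0332]
tool_rot: [-0.1, 0.995, 0.001, -0.005]
ft_force: [-16.1, -1.7, 13.5]
grip_width: 0.0003
grasp_force: 8.4
```

Call:
move_arm(
  deltas=[
    [0,-1,0,0,0,0,0],
    [0,-1,0,0,0,0,0],
  ],
)

```text
clock: 35.12
eef_pos: [0.5256, 0.2292, 0.0332]
tool_rot: [-0.1, 0.995, 0.001, -0.006]
ft_force: [-21.8, -3.4, 17.8]
grip_width: -0.0001
grasp_force: 10.9
```

Call:
move_arm(
  deltas=[
    [0,-1,0,0,0,0,0],
    [0,-1,0,0,0,0,0],
  ],
)

```text
clock: 35.28
eef_pos: [0.5255, 0.2291, 0.0332]
tool_rot: [-0.1, 0.995, 0.001, -0.008]
ft_force: [-25.2, -3.8, 22.0]
grip_width: -0.0002
grasp_force: 13.4
```

The jaw has stalled at about 25 N, so the foot is clamped. Back off, rise clear and check.

Call:
move_arm(
  deltas=[
    [0,10,0,0,0,0,0],
    [0,25,0,0,0,0,0],
    [0,30,0,0,0,0,0],
    [0,0,0,-35,0,0,0],
    [0,0,0,-35,0,0,0],
    [0,0,0,-35,0,0,0],
    [0,0,0,-35,0,0,0],
    [0,0,0,0,0,0,0],
  ],
)

```text
clock: 35.95
eef_pos: [0.476, 0.2194, 0.1812]
tool_rot: [-0.099, 0.995, 0.003, 0.008]
ft_force: [0.8, -0.2, 0.6]
grip_width: 0.0001
grasp_force: 0.0
```

Run:
```python
from pf import *
st(); c=bot.calibration("wrist"); bot.camera("wrist"); bot.camera("scene"); bot.camera("top")
u=np.array([np.cos(np.radians(11.3)),np.sin(np.radians(11.3))]); v=np.array([.581,.239])
for cam,near in(("wrist",(320,200)),("scene",(445,240)),("top",(170,180))):
    cal=c if cam=="wrist" else None
    try:
        L=[r for r in bot.outline_of("hinge_pin",cam) if r["rect"][2]<120]
        for r in L:
            if cam!="wrist" and abs(r["rect"][0]-near[0])>60: continue
            b=cv2.minAreaRect(corners(r["pixels"])); p,e=fit([(cam,cal,r["pixels"])],STAND(30),(.598,.243,.197),2); print(cam,round(r["conf"],2),r["rect"],np.round(b[1]),round(b[2],1),np.round(p,4),round(e,3),"vise x",round((p[:2]-v)@u,4))
        for r in bot.outline_of("jaw",cam)[:1]:
            p,e=fit([(cam,cal,r["pixels"])],JAW,(.62,.247,.197),2); print(" jaw",round(r["conf"],2),np.round(p,4),round(e,3),"travel",round((p[:2]-v)@u,4))
    except Exception as ex: print(cam,ex)
for q in("nut","pipe_stub","tube_offcut"):
    r=bot.outline_of(q,"top"); print(q,r[0]["rect"] if r else None)
```

```text
t 35.95 p [0.476  0.2194 0.1812] xyaw -168.6 x [-0.98  -0.197 -0.016] z [ 0.015  0.008 -1.   ] q [ 0.43  0.29 -0.01  1.25  0.    0.23] F [ 0.8 -0.2  0.6] w 0.0001 gf 0.0
wrist 0.76 [313.9, 385.8, 18.3, 30.9] [30. 15.] 90.0 [0.5693 0.2394 0.2906] 0.9 vise x -0.0114
 jaw 0.9 [0.6177 0.2499 0.2273] 0.602 travel 0.0382
scene 0.72 [437.4, 229.0, 23.2, 43.5] [24. 43.] 3.5 [ 0.5796  0.2482 -0.0259] 0.439 vise x 0.0005
 jaw 0.87 [0.616  0.251  0.2257] 0.423 travel 0.0367
top 0.73 [156.5, 182.6, 32.5, 20.7] [22. 32.] 90.0 [0.5957 0.2428 0.0731] 0.259 vise x 0.0152
 jaw 0.86 [0.6191 0.2498 0.2266] 0.058 travel 0.0395
nut [265.6, 67.0, 24.5, 96.0]
pipe_stub [377.4, 83.9, 29.9, 39.3]
tube_offcut [262.8, 64.4, 27.8, 100.7]
```

The jaw travel fit (39.5 mm from where it started) and the foot position agree with a 30 mm foot closed between both jaws, if the jaw started about 5 mm in. The part is upright, and the robot is clear of everything. Handing in.

```bash
python3 -c "
from workcell import bot
print(bot.job_done())"
```

```text
the job is handed in; nothing more can be done
None
```

I handed the job in at about 36 s: the hinge pin stands upright in the vise, its foot clamped at about 25 N, but the stop turned it only about 25° in the fingers. The pin slipped out on the first push. On the second I tilted the tool for the rest, stood it on the bench, regripped it and pressed it flush to the stop. I checked the clamp by force and outline fits, not by a picture, and did not confirm the nut's place at the end.

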